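# Pin up the drying rail and load the finished pieces

### The arm

A 6-joint arm with a two-finger parallel gripper is mounted at the origin on the work surface. World frame = base frame: x ahead of the robot, y to its left, z up, the work surface at z = 0. Lengths are in mm, angles in degrees, forces in N, time in s.
With the tool pointing down it reaches from about 300 to 850 mm from the base axis. Payload 4.2 kg.
Tool frame: the origin (TCP) lies at the very end of the fingers, on their centre line; the grasp point (between the pads) lies 19 mm behind it; z points along the fingers, y is the line along which they close (so a half turn about z gives the same grasp; the last joint's range is limited). The gripper opens to 91 mm and grips with 3 to 60 N. Pads are 32 mm wide; open, the fingers measure 118 mm over their backs; the gripper's body (76 mm by 178 mm) begins 60 mm behind the grasp point.
Start: joints at [-65.718, 18.312, 89.639, -0, 72.044, -1.146], TCP at [246.896, -519.313, 213.976] pointing down, gripper open.
Joint ranges: [-177.97, 177.97], [-48.28, 115.42], [12.27, 149.76], [-77.06, 257.06], [2.81, 150.46], [-146.56, 146.56]. Speed limits (degrees/s): [147.25, 147.25, 180, 180, 180, 180].

### API

Orientations are given as [roll, pitch, yaw] about the fixed x, y, z axes, in that order (R = Rz(yaw) Ry(pitch) Rx(roll)).
In Python, from workcell import env, grab_frame gives the robot as it stands. The module is installed in compiled form; this text tells all that it offers.
- The arm moves only by the tool move_arm, never from a script. Its argument "plan" is a list of rows, each an object of numbers: "tx", "ty", "tz": the shift along the tool's x, y, z in cm; "wx", "wy", "wz": the turn, a rotation vector about the tool's x, y, z in rad. In form: [{"tx": .., "ty": .., "tz": .., "wx": .., "wy": .., "wz": ..}, ...]. A call has 1 to 12 rows; each row shifts and turns the commanded pose from where the row before left it, along the tool's axes as they then stand; what a row does not reach is not made up. A row lasts 1/12 s, in which the tool goes at most 41.7 mm and 7.16 degrees, less where a joint would pass 70% of its speed; a pose out of reach is approached as far as the arm can. A call is refused whole if a number of a shift passes 4.17 or a number of a turn 0.125, either way. A call with a gripper value outside its range is refused whole. "gripper" is the finger opening in cm, from 0 to 9.12, set as the call begins (left out, the last holds). The fingers move at their own pace and stop on an object; "force" is the grip in N (left out, the last holds). Time passes only in rows, so rows that do not move let the fingers close. It gives the time, the measured TCP pose, the force, the opening and the grip force at its end, in the units of the state.
- env.state(): the state, without advancing time (a new reading comes with each control period).
- grab_frame(name): name is "side" or "top" or "wrist"; returns a dict with "color" (400x640x3 uint8, red, green, blue), "vfov" (degrees; the focal length in pixels is half the picture's height over the tangent of half this angle, whatever the lens; pixels are square), "cx", "cy" (the principal point, pixels), "view" (4x4, takes a point from world to camera coordinates). Camera axes: x right, y up, looking along -z (the intrinsics and any distortion apply to the point x, -y, -z); pixel columns grow to the right and rows downward; lengths in mm; the calibration is good to about 2 mm. A picture is of the moment at which its call begins. There is no depth.
- env.job_done(): hands the job in; it is judged then, once.
The state is a dict: "time_s": time; "qpos": joint angles; "qvel": joint speeds; "effort": joint torques, N m; "ee_pos": TCP position; "ee_rot": TCP orientation; "force": force on the tool from outside, world axes, zero at the start; "torque": the same for the moment, N m; "gripper_width": finger opening in mm; "gripper_force": force on a finger pad.
Only numpy, scipy, OpenCV 4.12 (cv2) and the standard library are available. Lean on these libraries where they do the work, as an engineer would, in place of code of your own. Each camera call takes 0.05 s, during which the arm holds its last target. There are 200 camera calls.

### The job

Set up the drying rail: slide the loose wooden rail into both forks of the stand, push one headed steel pin fully home down through each fork and the rail end inside it, and only then stand every finished wooden piece (pot, box, drum; some may be absent) upright along the rail. The pieces are freshly glued, so hold them lightly, with a grip force of at most 45 N.

Things in the scene. Friction and masses are not known exactly. Their poses are not given: they have to be found in the camera images.
- stand: Fixed wooden stand. Origin: on the bench under the middle of its length, z up, y from right to left fork, -x its open front. Base board 18 mm thick, x -30 to +50, y +-180 mm. Forks at y = +-140 mm: level cheeks 44 (x) x 40 (y) mm centred on x = 0, lower one z 60 to 74, upper one z 96 to 110 mm; the 22 mm gap is open to the front and sides, closed behind by a post at x = +22.5 mm.
- fork_left (a point): Centre of the vertical 14 mm pin hole of the +y fork, at the top of its upper cheek, 110 mm above the bench. The hole goes through both cheeks. For a pin to go in, the rail must lie in both forks with its back edge about 2.5 mm from the posts, its origin 74 mm above the bench.
- fork_right (a point): The same for the -y fork.
- rail: Loose pale wooden rail, 250 g, flat on the bench. Origin: underside centre; y along it, z up; alike both ways round. Middle part 40 mm wide, 32 mm thick, with round ends to y = +-118 mm (2 mm play to the forks at each end when in place); then lugs 40 mm wide, 16 mm thick (z 0 to 16) to y = +-158 mm, each with a vertical 16 mm hole at y = +-140 mm. Pieces stand on the middle part.
- pin_block: Dark wooden block, fixed, 50 mm (x) x 150 mm (y) x 60 mm tall, with three vertical 14 mm holes at y = -45, 0, +45 mm, which hold two headed pins and one plain dowel in any order. Origin: underside centre.
- pin_a: Headed steel pin, 80 g, upright in a hole of the block at the start. Origin: centre of its foot, z up to the head. Shank 12 mm diameter, 56 mm long, its lowest 8 mm tapered to 6 mm; flange 26 mm diameter, z 56 to 62; gripping knob 16 mm diameter, z 62 to 88. Fits either fork. Seated: flange on the upper cheek, foot 54 mm above the bench.
- pin_b: Headed steel pin, 80 g, upright in a hole of the block at the start. Origin: centre of its foot, z up to the head. Shank 12 mm diameter, 56 mm long, its lowest 8 mm tapered to 6 mm; flange 26 mm diameter, z 56 to 62; gripping knob 16 mm diameter, z 62 to 88. Fits either fork. Seated: flange on the upper cheek, foot 54 mm above the bench.
- dowel: Plain wooden dowel without a head, 12 mm diameter, 75 mm long, in the third hole of the block, 15 mm of it showing; not needed. Origin: centre of its foot.
- pot: Dark turned lidded pot, round, 44 mm diameter, 50 mm tall, 90 g. Origin: underside centre, z up. May be absent. Freshly glued: grip force at most 45 N on each finger.
- box: Carved square box, 44 x 44 mm (sides along its x and y), 50 mm tall, with a diamond on its lid, 90 g. Origin: underside centre, z up. May be absent. Freshly glued: grip force at most 45 N on each finger.
- drum: Pale ribbed wooden drum, round, 44 mm diameter, 50 mm tall, 90 g. Origin: underside centre, z up. May be absent. Freshly glued: grip force at most 45 N on each finger.

How it is judged (in metres and radians):
On the way, in this order (a step that is already met when the one before it is completed fails the run):
1. the rail lies in both forks, on the lower cheeks, its holes under the fork holes (x of rail in the frame of stand between -0.006 and 0.006 m and y of rail in the frame of stand between -0.006 and 0.006 m and z of rail in the frame of stand between 0.07 and 0.078 m and angle between the y axis of rail and the y axis of stand, either way round below 0.05 rad and angle between rail's own z axis and vertical below 0.03 rad), for 0.2 s.
2. a pin is fully home in each fork, through the rail, while no piece stands on the rail yet (all of step 1 and (((horizontal distance between pin_a and fork_left below 0.005 m and z of pin_a in the frame of stand between 0.05 and 0.0575 m and angle between pin_a's own z axis and vertical below 0.08 rad) and (horizontal distance between pin_b and fork_right below 0.005 m and z of pin_b in the frame of stand between 0.05 and 0.0575 m and angle between pin_b's own z axis and vertical below 0.08 rad)) or ((horizontal distance between pin_b and fork_left below 0.005 m and z of pin_b in the frame of stand between 0.05 and 0.0575 m and angle between pin_b's own z axis and vertical below 0.08 rad) and (horizontal distance between pin_a and fork_right below 0.005 m and z of pin_a in the frame of stand between 0.05 and 0.0575 m and angle between pin_a's own z axis and vertical below 0.08 rad))) and z of each of pot, box, drum in the frame of stand below 0.07 m), for 0.2 s.
At the end, for the whole second after the job is handed in: The rail lies level in both forks (within 6 mm of centred), each fork has one headed pin through it with its flange within 3.5 mm of the upper cheek, and every piece present stands upright and still on the rail's top, within 15 mm of its centre line and between the forks (all of step 1 and (((horizontal distance between pin_a and fork_left below 0.005 m and z of pin_a in the frame of stand between 0.05 and 0.0575 m and angle between pin_a's own z axis and vertical below 0.08 rad) and (horizontal distance between pin_b and fork_right below 0.005 m and z of pin_b in the frame of stand between 0.05 and 0.0575 m and angle between pin_b's own z axis and vertical below 0.08 rad)) or ((horizontal distance between pin_b and fork_left below 0.005 m and z of pin_b in the frame of stand between 0.05 and 0.0575 m and angle between pin_b's own z axis and vertical below 0.08 rad) and (horizontal distance between pin_a and fork_right below 0.005 m and z of pin_a in the frame of stand between 0.05 and 0.0575 m and angle between pin_a's own z axis and vertical below 0.08 rad))) and x of pot in the frame of rail between -0.015 and 0.015 m and y of pot in the frame of rail between -0.1 and 0.1 m and z of pot in the frame of rail between 0.029 and 0.036 m and angle between each of pot, box, drum's own z axis and vertical below 0.08 rad and linear speed of each of pot, box, drum below 0.02 m/s and x of box in the frame of rail between -0.015 and 0.015 m and y of box in the frame of rail between -0.1 and 0.1 m and z of box in the frame of rail between 0.029 and 0.036 m and x of drum in the frame of rail between -0.015 and 0.015 m and y of drum in the frame of rail between -0.1 and 0.1 m and z of drum in the frame of rail between 0.029 and 0.036 m); the robot touches nothing.
It fails at once if a finished piece is squeezed hard, the forces of the two fingers on it adding up to over 100 N (contact force between any of pot, box, drum and the fingers above 100 N).
Of pot, box, drum only 2 to 3 are there at a start; the rules pass over those that are not, and their reading is None.
At some moment in a run one of rail, pot, box, drum may be knocked a few centimetres aside while the robot is not near it.
It also fails if it takes over 208 s, if anything falls off the work surface, if the arm or the gripper's body presses on something with over 40 N, if the wrist force passes 120 N, or if a joint passes its speed limit or range.

## Working session

There is one attempt and no reset: what is moved stays moved. The work goes in short steps, Python scripts to look and compute and a tool call to move; the robot and the scene stay as the last step left them, time stands still between calls to the robot, and variables do not carry over. Pictures are saved under pics/ and viewed, at most 14 in all, crops included, and the job is handed in when it is done.

Besides the shell and the picture viewer there is one more tool, called after "Call:" as name(argument=value, ...) on one line, values as JSON. move_arm: Moves the arm, as the interface text tells. Its arguments: {"type":"object","properties":{"plan":{"type":"array","items":{"type":"object","properties":{"tx":{"type":"number"},"ty":{"type":"number"},"tz":{"type":"number"},"wx":{"type":"number"},"wy":{"type":"number"},"wz":{"type":"number"}}}},"gripper":{"type":"number"},"force":{"type":"number"}},"required":["plan"]}

```bash
mkdir -p pics
cat > h.py <<'E'
import numpy as np, cv2
from workcell import env, grab_frame
def save(n,fn):
    f=grab_frame(n); cv2.imwrite('pics/'+fn,f['color'][:,:,::-1]); np.savez('pics/'+fn[:-4]+'.npz',**{k:v for k,v in f.items()}); return f
E
python3 - <<'E'
from h import *
print(env.state())
for n in ('top','side','wrist'):
    f=save(n,n+'0.png'); print(n,[ (k,v) for k,v in f.items() if k!='color'])
E
```

```text
{'time_s': 0.0, 'qpos': array([-6.57182418e+01,  1.83519583e+01,  8.97082986e+01, -7.01682458e-05,
        7.20418499e+01, -1.14588122e+00]), 'qvel': array([ 0.05291144,  0.060886  ,  0.01150708, -0.03770064,  0.03691209,
        0.05372621]), 'effort': array([ 9.82741149e-04, -4.12457657e+01, -2.31975478e+01,  7.29776337e-02,
        4.57257824e-02, -1.14781596e-04]), 'ee_pos': array([ 246.67892264, -518.83302316,  213.10426564]), 'ee_rot': array([-1.79897912e+02, -1.97523914e-03,  2.54276594e+01]), 'force': array([ 0.0318623 ,  0.13722562, -0.09040326]), 'torque': array([-0.00077996, -0.04027771, -0.00032327]), 'gripper_force': 0.0, 'gripper_width': 91.00062633890354}
top [('vfov', 57.71645222244327), ('cx', 318.22013137448), ('cy', 203.85310793982313), ('view', array([[ 1.29615479e-02, -9.99771262e-01, -1.70123850e-02,
         1.35690366e+01],
       [ 9.85189366e-01,  9.85954955e-03,  1.71186162e-01,
        -5.39607263e+02],
       [-1.70979271e-01, -1.89792585e-02,  9.85091811e-01,
        -1.00190233e+03],
       [ 0.00000000e+00,  0.00000000e+00,  0.00000000e+00,
         1.
[... 203 characters left out ...]
       [ 4.65296162e-01, -5.02642348e-01,  7.28594642e-01,
        -2.94261678e+02],
       [-5.07617309e-01,  5.22796617e-01,  6.84841853e-01,
        -9.52773287e+02],
       [ 0.00000000e+00,  0.00000000e+00,  0.00000000e+00,
         1.00000000e+00]]))]
wrist [('vfov', 66.62735731241206), ('cx', 315.27195177179453), ('cy', 196.3772152621027), ('view', array([[ 4.30518658e-01, -9.02580718e-01, -1.31646455e-03,
        -5.73581150e+02],
       [ 8.74874905e-01,  4.17661091e-01, -2.45261317e-01,
         2.80179114e+01],
       [ 2.21917972e-01,  1.04437831e-01,  9.69456112e-01,
        -3.89296127e+02],
       [ 0.00000000e+00,  0.00000000e+00,  0.00000000e+00,
         1.00000000e+00]]))]
```

View pics/top0.png

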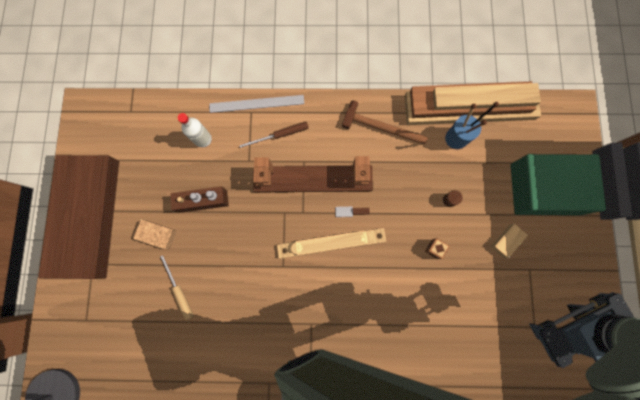

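View pics/side0.png

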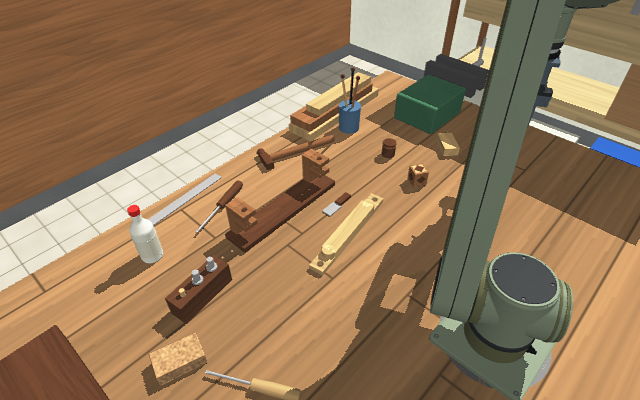

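Top view shows the stand with forks at about (261,170) and (362,170), the pin block at (197,199), the rail at (330,243), the box at (437,247) and the pot at (453,199). The drum seems absent. I'll zoom in to check.

```bash
cat >> h.py <<'E'
def foc(f): return 200/np.tan(np.radians(float(f['vfov']))/2)
def ray(f,u,v):
    V=np.array(f['view']);R=V[:3,:3];c=-R.T@V[:3,3]
    d=R.T@np.array([(u-f['cx'])/foc(f),-(v-f['cy'])/foc(f),-1]);return c,d
def plane(f,u,v,z):
    c,d=ray(f,u,v);return (c+d*(z-c[2])/d[2])
def proj(f,p):
    V=np.array(f['view']);q=V[:3,:3]@np.array(p,float)+V[:3,3]
    return np.array([f['cx']+foc(f)*q[0]/-q[2],f['cy']+foc(f)*q[1]/q[2]])
def tri(fs,uvs):
    A=np.zeros((3,3));b=np.zeros(3)
    for f,(u,v) in zip(fs,uvs):
        c,d=ray(f,u,v);d/=np.linalg.norm(d);M=np.eye(3)-np.outer(d,d);A+=M;b+=M@c
    return np.linalg.solve(A,b)
E
python3 - <<'E'
from h import *
t=np.load('pics/top0.npz');s=np.load('pics/side0.npz')
a=cv2.resize(t['color'][140:270,150:410],(780,390),interpolation=cv2.INTER_CUBIC)
cv2.imwrite('pics/c1.png',a[:,:,::-1])
b=cv2.resize(s['color'][140:330,150:410],(780,570),interpolation=cv2.INTER_CUBIC)
cv2.imwrite('pics/c2.png',b[:,:,::-1])
for n,u,v,z in [('forkL',261,163,110),('forkR',362,163,110),('block',197,199,60),('railR',380,236,16),('railL',283,251,16),('box',437,245,50),('pot',453,197,50)]:
    print(n,plane(t,u,v,z).round(0))
print(ray(t,1,1)[0])
E
```

```text
forkL [642. 179. 110.]
forkR [ 644. -101.  110.]
block [548. 368.  60.]
railR [ 451. -161.   16.]
railL [404. 121.  16.]
box [ 425. -315.   50.]
pot [ 563. -367.   50.]
[ 3.60134931e+02 -1.29145999e-01  1.07956992e+03]
```

View pics/c1.png

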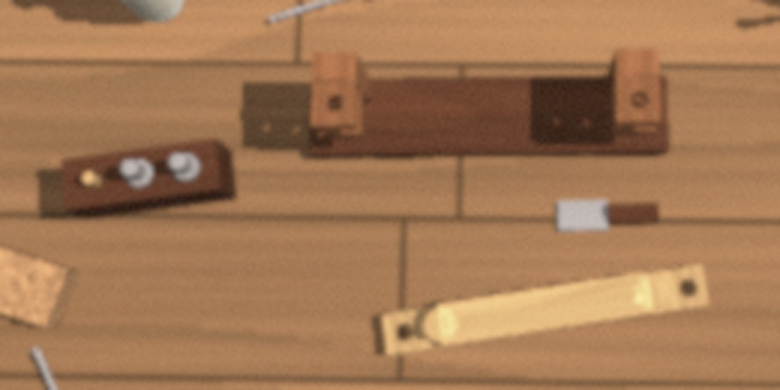

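View pics/c2.png

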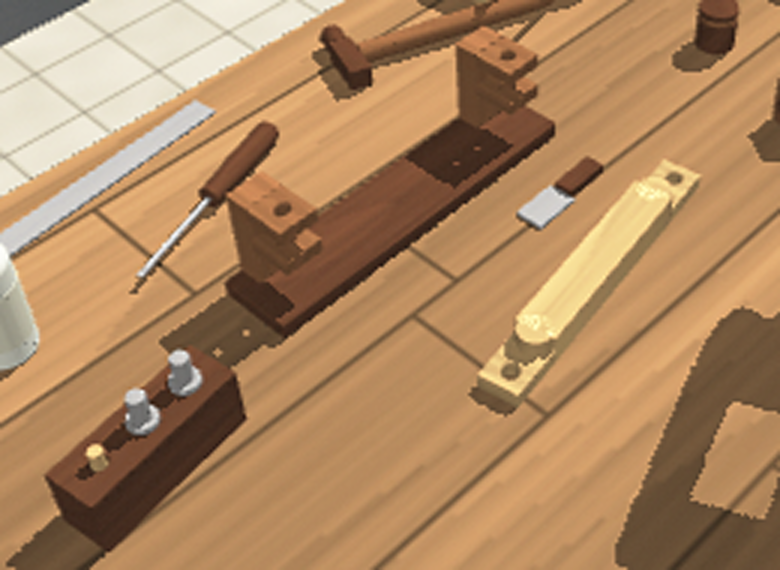

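The crops confirm there is no drum, and the stand's front faces the robot. The block holds the dowel on the left (90,178) and pins in the middle (135,170) and right (183,163). Fork holes are at c1 (335,102) and (640,99), rail holes at c1 (404,331) and (688,288). I'll triangulate these.

Run:
```python
from h import *
t=np.load('pics/top0.npz');s=np.load('pics/side0.npz')
T=lambda x,y:(150+x/3-.33,140+y/3-.33)
S=lambda x,y:(150+x/3-.33,140+y/3-.33)
for n,a,b,z in [('fL',(335,102),(283,209),110),('fR',(640,99),(509,55),110),('rL',(404,331),(511,371),16),('rR',(688,288),(675,180),16)]:
    p=tri([t,s],[T(*a),S(*b)]);print(n,p.round(1),plane(t,*T(*a),z).round(1),plane(s,*S(*b),z).round(1))
for n,a in [('dowel',(90,178)),('p1',(130,170)),('p2',(180,163))]: print(n,plane(t,*T(*a),75 if n=='dowel' else 90).round(1))
# block top corners, side view
for a in [(50,480),(107,522),(240,378),(183,348)]: print(plane(s,*S(*a),60).round(1))
```

```text
fL [611.4 176.6 108.6] [611.4 176.6 110. ] [609.7 177.2 110. ]
fR [ 616.6 -103.8  108.5] [ 616.6 -103.4  110. ] [ 614.7 -102.6  110. ]
rL [407.  117.3  14.4] [407.2 117.4  16. ] [405.8 118.1  16. ]
rR [ 452.  -159.3   12.8] [ 452.2 -158.5   16. ] [ 449.6 -156.7   16. ]
dowel [544.5 412.3  75. ]
p1 [549.7 369.2  90. ]
p2 [556.8 322.8  90. ]
[558.8 447.3  60. ]
[498.3 438.9  60. ]
[531.7 293.2  60. ]
[589.3 305.4  60. ]
```

```bash
cat >> h.py <<'E'
def go(x,y,z,yaw):
    s=env.state();p=s['ee_pos'];r=s['ee_rot']
    w=-np.radians((yaw-r[2]+180)%360-180);d=np.array([x,y,z])-p;a=np.radians(yaw)
    sh=np.array([d[0]*np.cos(a)+d[1]*np.sin(a),d[0]*np.sin(a)-d[1]*np.cos(a),-d[2]])/10
    n=int(np.ceil(max(abs(w)/.12,1e-9)));m=int(np.ceil(max(np.linalg.norm(sh)/4.0,1e-9)))
    print('t',round(s['time_s'],2),'pos',p.round(1),'rot',r.round(2),'F',s['force'].round(1),'w',round(s['gripper_width'],1),'gf',round(s['gripper_force'],1))
    print('wz tot %.3f = %d x %.4f ; shift tot'%(w,n,w/n),sh.round(2),'=',m,'x',(sh/m).round(3))
E
python3 - <<'E'
from h import *
print(ray(np.load('pics/wrist0.npz'),1,1)[0])
go(430,-21,230,99.3)
E
```

```text
[ 308.81702622 -488.74803427  383.52212004]
t 0.15 pos [ 246.7 -519.   213.3] rot [-179.93   -0.     25.43] F [-0.7  0.4  0. ] w 91.3 gf 0.0
wz tot -1.289 = 11 x -0.1172 ; shift tot [46.18 26.13 -1.67] = 14 x [ 3.299  1.867 -0.119]
```

Call:
move_arm(plan=[{"wz":-0.117},{"wz":-0.117},{"wz":-0.117},{"wz":-0.117},{"wz":-0.117},{"wz":-0.117},{"wz":-0.117},{"wz":-0.117},{"wz":-0.117},{"wz":-0.117},{"wz":-0.117}], gripper=9.1)

```text
schema error: expected keys tx, ty, tz, wx, wy, wz
```

Call:
move_arm(plan=[{"tx":3.3,"ty":1.87,"tz":-0.12},{"tx":3.3,"ty":1.87,"tz":-0.12},{"tx":3.3,"ty":1.87,"tz":-0.12},{"tx":3.3,"ty":1.87,"tz":-0.12},{"tx":3.3,"ty":1.87,"tz":-0.12},{"tx":3.3,"ty":1.87,"tz":-0.12},{"tx":3.3,"ty":1.87,"tz":-0.12}])

```text
schema error: expected keys tx, ty, tz, wx, wy, wz
```

Call:
move_arm(plan=[{"tx":3.3,"ty":1.87,"tz":-0.12},{"tx":3.3,"ty":1.87,"tz":-0.12},{"tx":3.3,"ty":1.87,"tz":-0.12},{"tx":3.3,"ty":1.87,"tz":-0.12},{"tx":3.3,"ty":1.87,"tz":-0.12},{"tx":3.3,"ty":1.87,"tz":-0.12},{"tx":3.3,"ty":1.87,"tz":-0.12},{},{}])

```text
schema error: expected keys tx, ty, tz, wx, wy, wz
```

Run:
```python
from h import *
f=save('wrist','w1.png'); save('top','t1.png')
go(430,-21,230,99.3)
for p in [(407,117,16),(452,-159,16),(610,177,110),(615,-103,110)]: print(proj(f,p))
```

```text
t 0.25 pos [ 246.8 -519.1  213.6] rot [-179.95   -0.     25.43] F [0.4 0.7 0.2] w 91.3 gf 0.0
wz tot -1.289 = 11 x -0.1172 ; shift tot [46.19 26.13 -1.64] = 14 x [ 3.3    1.866 -0.117]
[-250.32383    -284.98419437]
[  68.13446432 -174.02392477]
[ -797.5345069  -1241.71514839]
[-103.61247924 -765.25252358]
```

View pics/w1.png

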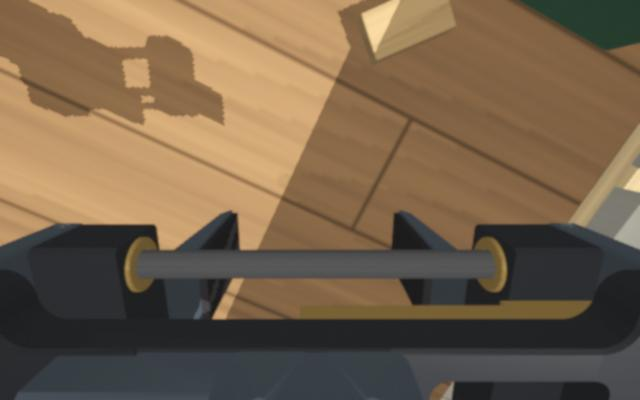

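The moves were refused because every row needs all six keys, so the arm hasn't moved. The picture is still from the start pose: fingertips near row 220, scene visible above it. Resending with full rows.

Call:
move_arm(plan=[{"tx":0,"ty":0,"tz":0,"wx":0,"wy":0,"wz":-0.117},{"tx":0,"ty":0,"tz":0,"wx":0,"wy":0,"wz":-0.117},{"tx":0,"ty":0,"tz":0,"wx":0,"wy":0,"wz":-0.117},{"tx":0,"ty":0,"tz":0,"wx":0,"wy":0,"wz":-0.117},{"tx":0,"ty":0,"tz":0,"wx":0,"wy":0,"wz":-0.117},{"tx":0,"ty":0,"tz":0,"wx":0,"wy":0,"wz":-0.117},{"tx":0,"ty":0,"tz":0,"wx":0,"wy":0,"wz":-0.117},{"tx":0,"ty":0,"tz":0,"wx":0,"wy":0,"wz":-0.117},{"tx":0,"ty":0,"tz":0,"wx":0,"wy":0,"wz":-0.117},{"tx":0,"ty":0,"tz":0,"wx":0,"wy":0,"wz":-0.117},{"tx":0,"ty":0,"tz":0,"wx":0,"wy":0,"wz":-0.117}], gripper=9.1)

```text
time_s: 1.17
ee_pos: [246.8, -519.2, 213.8]
ee_rot: [-180.0, -0.0, 99.5]
force: [-0.0, 0.3, 0.3]
gripper_width: 91.2
gripper_force: 0.0
```

Call:
move_arm(plan=[{"tx":3.3,"ty":1.87,"tz":-0.12,"wx":0,"wy":0,"wz":0},{"tx":3.3,"ty":1.87,"tz":-0.12,"wx":0,"wy":0,"wz":0},{"tx":3.3,"ty":1.87,"tz":-0.12,"wx":0,"wy":0,"wz":0},{"tx":3.3,"ty":1.87,"tz":-0.12,"wx":0,"wy":0,"wz":0},{"tx":3.3,"ty":1.87,"tz":-0.12,"wx":0,"wy":0,"wz":0},{"tx":3.3,"ty":1.87,"tz":-0.12,"wx":0,"wy":0,"wz":0},{"tx":3.3,"ty":1.87,"tz":-0.12,"wx":0,"wy":0,"wz":0}])

```text
time_s: 1.75
ee_pos: [339.5, -268.7, 222.4]
ee_rot: [180.0, 0.0, 99.1]
force: [0.6, -0.1, 0.7]
gripper_width: 91.0
gripper_force: 0.0
```

Call:
move_arm(plan=[{"tx":3.3,"ty":1.87,"tz":-0.12,"wx":0,"wy":0,"wz":0},{"tx":3.3,"ty":1.87,"tz":-0.12,"wx":0,"wy":0,"wz":0},{"tx":3.3,"ty":1.87,"tz":-0.12,"wx":0,"wy":0,"wz":0},{"tx":3.3,"ty":1.87,"tz":-0.12,"wx":0,"wy":0,"wz":0},{"tx":3.3,"ty":1.87,"tz":-0.12,"wx":0,"wy":0,"wz":0},{"tx":3.3,"ty":1.87,"tz":-0.12,"wx":0,"wy":0,"wz":0},{"tx":3.3,"ty":1.87,"tz":-0.12,"wx":0,"wy":0,"wz":0},{"tx":0,"ty":0,"tz":0,"wx":0,"wy":0,"wz":0},{"tx":0,"ty":0,"tz":0,"wx":0,"wy":0,"wz":0}])

```text
time_s: 2.5
ee_pos: [432.0, -19.9, 230.6]
ee_rot: [-180.0, 0.0, 99.4]
force: [0.2, 0.3, -0.3]
gripper_width: 91.0
gripper_force: 0.0
```

Run:
```python
from h import *
f=save('wrist','w1.png'); save('top','t1.png')
go(430,-21,230,99.3)
for p in [(407,117,16),(452,-159,16),(610,177,110),(615,-103,110)]: print(proj(f,p))
```

```text
t 2.6 pos [431.4 -21.9 230.6] rot [-1.7996e+02  3.0000e-02  9.9190e+01] F [ 0.2  0.4 -0.1] w 91.2 gf 0.0
wz tot -0.002 = 1 x -0.0020 ; shift tot [ 0.11 -0.12  0.06] = 1 x [ 0.11  -0.121  0.058]
[313.42381109  57.92804627]
[312.88468725 274.50231309]
[559.96835247   3.70705858]
[470.50144065 293.90821291]
```

View pics/w1.png

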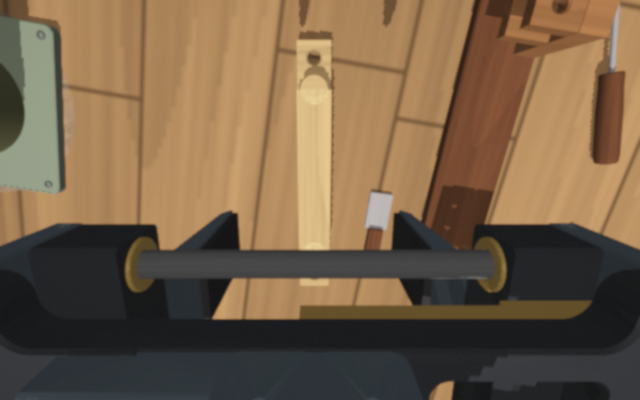

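The rail's left hole appears at (314,57), within 1 px of the prediction, and the rail is centred between the fingers. Going down to grip it.

Call:
move_arm(plan=[{"tx":0.1,"ty":-0.12,"tz":3.6,"wx":0,"wy":0,"wz":0},{"tx":0,"ty":0,"tz":3.6,"wx":0,"wy":0,"wz":0},{"tx":0,"ty":0,"tz":3.6,"wx":0,"wy":0,"wz":0},{"tx":0,"ty":0,"tz":3.6,"wx":0,"wy":0,"wz":0},{"tx":0,"ty":0,"tz":3.6,"wx":0,"wy":0,"wz":0},{"tx":0,"ty":0,"tz":2.5,"wx":0,"wy":0,"wz":0},{"tx":0,"ty":0,"tz":2.0,"wx":0,"wy":0,"wz":0},{"tx":0,"ty":0,"tz":0,"wx":0,"wy":0,"wz":0},{"tx":0,"ty":0,"tz":0,"wx":0,"wy":0,"wz":0}], gripper=6.2)

```text
time_s: 3.35
ee_pos: [429.6, -21.9, 5.4]
ee_rot: [-179.9, -0.0, 99.0]
force: [0.2, 0.4, 0.1]
gripper_width: 61.7
gripper_force: 0.0
```

Call:
move_arm(plan=[{"tx":0,"ty":0,"tz":0,"wx":0,"wy":0,"wz":0},{"tx":0,"ty":0,"tz":0,"wx":0,"wy":0,"wz":0},{"tx":0,"ty":0,"tz":0,"wx":0,"wy":0,"wz":0},{"tx":0,"ty":0,"tz":0,"wx":0,"wy":0,"wz":0},{"tx":0,"ty":0,"tz":0,"wx":0,"wy":0,"wz":0},{"tx":0,"ty":0,"tz":0,"wx":0,"wy":0,"wz":0},{"tx":0,"ty":0,"tz":0,"wx":0,"wy":0,"wz":0},{"tx":0,"ty":0,"tz":0,"wx":0,"wy":0,"wz":0}], gripper=0, force=50)

```text
time_s: 4.02
ee_pos: [431.1, -20.9, 6.9]
ee_rot: [179.9, 0.0, 99.2]
force: [-1.1, -1.7, 7.9]
gripper_width: 39.6
gripper_force: 50.0
```

Call:
move_arm(plan=[{"tx":0,"ty":0,"tz":-1.5,"wx":0,"wy":0,"wz":0},{"tx":0,"ty":0,"tz":-3,"wx":0,"wy":0,"wz":0},{"tx":0,"ty":0,"tz":-3,"wx":0,"wy":0,"wz":0},{"tx":0,"ty":0,"tz":-1.5,"wx":0,"wy":0,"wz":0.04},{"tx":0,"ty":0,"tz":0,"wx":0,"wy":0,"wz":0.06},{"tx":0,"ty":0,"tz":0,"wx":0,"wy":0,"wz":0.042},{"tx":0,"ty":0,"tz":0,"wx":0,"wy":0,"wz":0},{"tx":0,"ty":0,"tz":0,"wx":0,"wy":0,"wz":0}])

```text
time_s: 4.68
ee_pos: [430.0, -20.6, 95.8]
ee_rot: [-180.0, 0.0, 91.1]
force: [0.1, 0.5, -1.8]
gripper_width: 40.0
gripper_force: 50.0
```

Run:
```python
from h import *
go(525,36.5,96,91.05)
```

```text
t 4.68 pos [430.  -20.6  95.8] rot [-179.99    0.     91.11] F [ 0.1  0.5 -1.8] w 40.0 gf 50.0
wz tot 0.001 = 1 x 0.0010 ; shift tot [ 5.54  9.6  -0.02] = 3 x [ 1.845  3.2   -0.008]
```

Call:
move_arm(plan=[{"tx":0.7,"ty":1.2,"tz":0,"wx":0,"wy":0,"wz":0},{"tx":1.3,"ty":2.4,"tz":0,"wx":0,"wy":0,"wz":0},{"tx":1.5,"ty":2.6,"tz":0,"wx":0,"wy":0,"wz":0},{"tx":1.3,"ty":2.2,"tz":0,"wx":0,"wy":0,"wz":0},{"tx":0.7,"ty":1.2,"tz":0,"wx":0,"wy":0,"wz":0},{"tx":0,"ty":0,"tz":0,"wx":0,"wy":0,"wz":0},{"tx":0,"ty":0,"tz":0,"wx":0,"wy":0,"wz":0},{"tx":0,"ty":0,"tz":0,"wx":0,"wy":0,"wz":0}])

```text
time_s: 5.35
ee_pos: [524.4, 36.0, 95.1]
ee_rot: [-179.9, 0.0, 91.1]
force: [-1.0, 0.4, -2.2]
gripper_width: 40.0
gripper_force: 50.0
```

Run:
```python
from h import *
fs={n:save(n,n+'2.png') for n in('top','side','wrist')}
go(613,36.5,81,91.05)
c=[cv2.resize(fs['top']['color'][140:240,230:400],(680,400),interpolation=cv2.INTER_CUBIC)]
cv2.imwrite('pics/c3t.png',c[0][:,:,::-1])
w=fs['wrist']['color'][0:240,200:520]; w=cv2.resize(w,(800,600),interpolation=cv2.INTER_CUBIC);cv2.imwrite('pics/c3w.png',w[:,:,::-1])
```

```text
t 5.5 pos [524.5  35.6  95.6] rot [-1.7995e+02  1.0000e-02  9.1010e+01] F [-0.4 -0.  -2.2] w 39.6 gf 50.0
wz tot -0.001 = 1 x -0.0007 ; shift tot [-0.07  8.85  1.46] = 3 x [-0.025  2.95   0.488]
```

View pics/c3t.png

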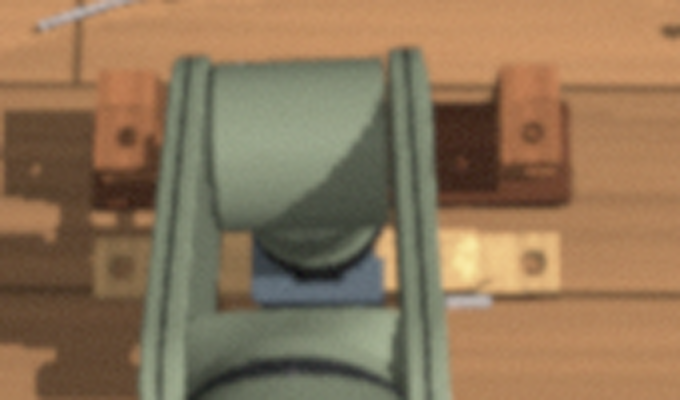

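View pics/c3w.png

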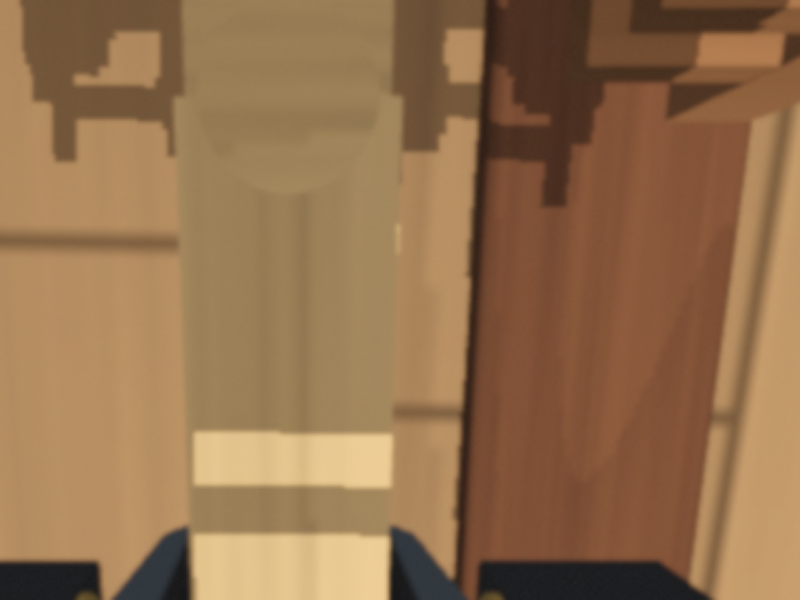

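In c3t the fork holes are at (127,136) and (533,131), and the rail holes at (122,264) and (533,261). I'll refine these by dark-spot centroid.

```bash
cat >> h.py <<'E'
def dark(f,u,v,r=4):
    g=cv2.cvtColor(np.array(f['color']),cv2.COLOR_RGB2GRAY).astype(float)
    u0,v0=int(round(u)),int(round(v));p=g[v0-r:v0+r+1,u0-r:u0+r+1];w=np.clip(np.median(p)-10-p,0,None)
    yy,xx=np.mgrid[-r:r+1,-r:r+1];return u0+(w*xx).sum()/w.sum(),v0+(w*yy).sum()/w.sum()
E
python3 - <<'E'
from h import *
t=np.load('pics/top2.npz');t0=np.load('pics/top0.npz')
C=lambda x,y:(230+x/4-.37,140+y/4-.37)
P={}
for n,a,z in [('fL',(127,136),110),('fR',(533,131),110),('rL',(122,264),105.5),('rR',(533,261),105.5)]:
    q=C(*a);d=dark(t,*q);P[n]=plane(t,*d,z);print(n,np.round(q,2),np.round(d,2),plane(t,*q,z).round(1),P[n].round(1))
for a,b in(('fL','fR'),('rL','rR')):
    d=P[a]-P[b];print((P[a]+P[b])/2,np.linalg.norm(d),np.degrees(np.arctan2(-d[0],d[1])))
for q in [(261.3,173.7),(363,172.7)]: print(plane(t0,*dark(t0,*q),110).round(1))
E
```

```text
fL [261.38 173.63] [261.27 173.86] [611.5 176.5 110. ] [610.8 176.8 110. ]
fR [362.88 172.38] [362.83 172.77] [ 617.4 -103.   110. ] [ 616.3 -102.9  110. ]
rL [260.13 205.63] [259.5  206.37] [522.7 177.2 105.5] [520.6 178.8 105.5]
rR [362.88 204.88] [363.33 205.11] [ 527.6 -102.8  105.5] [ 527.  -104.   105.5]
[613.56390561  36.95783867 110.        ] 279.73299269939963 1.124235384908519
[523.79554577  37.41496563 105.5       ] 282.86742699559727 1.2817522034677284
[610.9 176.9 110. ]
[ 616.3 -103.   110. ]
```

Yaw agrees to within 0.2°, and the rail sits about 2 mm too far +y in the stand frame. I'll correct that, lower 13 mm and insert part way.

Call:
move_arm(plan=[{"tx":-0.17,"ty":0,"tz":0.6,"wx":0,"wy":0,"wz":0},{"tx":0,"ty":0,"tz":0.7,"wx":0,"wy":0,"wz":0},{"tx":0,"ty":1.0,"tz":0,"wx":0,"wy":0,"wz":0},{"tx":0,"ty":1.0,"tz":0,"wx":0,"wy":0,"wz":0},{"tx":0,"ty":1.0,"tz":0,"wx":0,"wy":0,"wz":0},{"tx":0,"ty":1.0,"tz":0,"wx":0,"wy":0,"wz":0},{"tx":0,"ty":0.8,"tz":0,"wx":0,"wy":0,"wz":0},{"tx":0,"ty":0.6,"tz":0,"wx":0,"wy":0,"wz":0},{"tx":0,"ty":0.3,"tz":0,"wx":0,"wy":0,"wz":0},{"tx":0,"ty":0,"tz":0,"wx":0,"wy":0,"wz":0},{"tx":0,"ty":0,"tz":0,"wx":0,"wy":0,"wz":0}])

```text
time_s: 6.42
ee_pos: [582.2, 35.4, 82.6]
ee_rot: [-180.0, 0.0, 91.0]
force: [-0.4, -0.2, -2.0]
gripper_width: 39.7
gripper_force: 50.0
```

Run:
```python
from h import *
t=save('top','top3.png');save('side','side3.png')
print(env.state()['force'],env.state()['torque'],env.state()['ee_pos'])
s=np.load('pics/side3.npz')
a=cv2.resize(t['color'][150:230,240:390],(600,320),interpolation=cv2.INTER_CUBIC)
b=cv2.resize(s['color'][130:260,210:360],(450,390),interpolation=cv2.INTER_CUBIC)
c=np.zeros((500,800,3),np.uint8);c[:200,:375]=cv2.resize(a,(375,200));
c=np.zeros((600,800,3),np.uint8);c[:200,:375]=cv2.resize(a,(375,200));c[210:600,:450]=b
cv2.imwrite('pics/c4.png',c[:,:,::-1])
```

```text
[ 0.23099678  0.05205408 -2.32778041] [-0.03715912 -0.08367096 -0.03734173] [581.84358212  35.32515872  82.69339846]
```

View pics/c4.png

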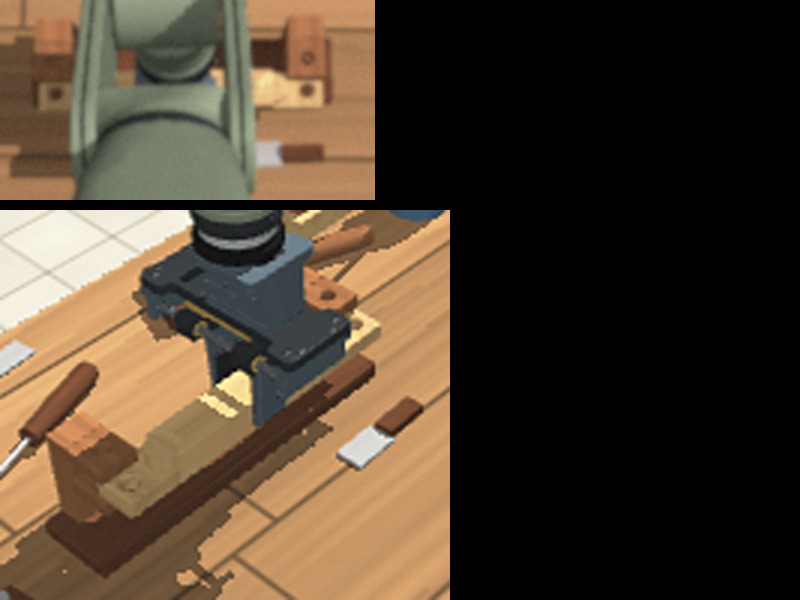

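The lugs are entering both forks with no contact force. I'll push on in fine steps and watch the force.

Call:
move_arm(plan=[{"tx":0,"ty":0.6,"tz":0,"wx":0,"wy":0,"wz":0},{"tx":0,"ty":0.7,"tz":0,"wx":0,"wy":0,"wz":0},{"tx":0,"ty":0.7,"tz":0,"wx":0,"wy":0,"wz":0},{"tx":0,"ty":0.6,"tz":0,"wx":0,"wy":0,"wz":0},{"tx":0,"ty":0.4,"tz":0,"wx":0,"wy":0,"wz":0},{"tx":0,"ty":0.2,"tz":0,"wx":0,"wy":0,"wz":0},{"tx":0,"ty":0,"tz":0,"wx":0,"wy":0,"wz":0},{"tx":0,"ty":0,"tz":0,"wx":0,"wy":0,"wz":0}])

```text
time_s: 7.18
ee_pos: [614.3, 35.9, 82.6]
ee_rot: [-180.0, 0.0, 91.0]
force: [-0.2, 0.3, -1.4]
gripper_width: 39.9
gripper_force: 50.0
```

Call:
move_arm(plan=[{"tx":0,"ty":0.2,"tz":0,"wx":0,"wy":0,"wz":0},{"tx":0,"ty":0,"tz":0,"wx":0,"wy":0,"wz":0},{"tx":0,"ty":0,"tz":0,"wx":0,"wy":0,"wz":0}])

```text
time_s: 7.43
ee_pos: [616.3, 36.0, 82.8]
ee_rot: [180.0, 0.0, 91.0]
force: [0.4, -0.4, -1.8]
gripper_width: 39.4
gripper_force: 50.0
```

Call:
move_arm(plan=[{"tx":0,"ty":0.1,"tz":0,"wx":0,"wy":0,"wz":0},{"tx":0,"ty":0,"tz":0,"wx":0,"wy":0,"wz":0},{"tx":0,"ty":0,"tz":0,"wx":0,"wy":0,"wz":0}])

```text
time_s: 7.68
ee_pos: [616.9, 36.0, 82.7]
ee_rot: [-179.9, -0.0, 91.0]
force: [-1.4, 0.3, -2.1]
gripper_width: 39.3
gripper_force: 50.0
```

Call:
move_arm(plan=[{"tx":0,"ty":0.1,"tz":0,"wx":0,"wy":0,"wz":0},{"tx":0,"ty":0,"tz":0,"wx":0,"wy":0,"wz":0},{"tx":0,"ty":0,"tz":0,"wx":0,"wy":0,"wz":0}])

```text
time_s: 7.93
ee_pos: [616.9, 36.0, 82.6]
ee_rot: [-179.8, 0.0, 91.0]
force: [-5.2, 0.0, 0.5]
gripper_width: 39.7
gripper_force: 50.0
```

Call:
move_arm(plan=[{"tx":0,"ty":0.1,"tz":0,"wx":0,"wy":0,"wz":0},{"tx":0,"ty":0,"tz":0,"wx":0,"wy":0,"wz":0},{"tx":0,"ty":0,"tz":0,"wx":0,"wy":0,"wz":0}])

```text
time_s: 8.18
ee_pos: [616.9, 36.0, 82.4]
ee_rot: [-179.7, 0.0, 91.0]
force: [-6.7, -0.1, 1.7]
gripper_width: 39.7
gripper_force: 50.0
```

Contact with the posts came at x≈616.9. I'll back off 4.5 mm in command, so 2.5 mm of real clearance, and lower onto the cheeks.

Call:
move_arm(plan=[{"tx":0,"ty":-0.25,"tz":0,"wx":0,"wy":0,"wz":0},{"tx":0,"ty":-0.2,"tz":0,"wx":0,"wy":0,"wz":0},{"tx":0,"ty":0,"tz":0.1,"wx":0,"wy":0,"wz":0},{"tx":0,"ty":0,"tz":0.1,"wx":0,"wy":0,"wz":0},{"tx":0,"ty":0,"tz":0,"wx":0,"wy":0,"wz":0},{"tx":0,"ty":0,"tz":0,"wx":0,"wy":0,"wz":0}])

```text
time_s: 8.68
ee_pos: [615.6, 35.9, 80.9]
ee_rot: [179.9, 0.0, 91.0]
force: [1.1, -0.3, -1.2]
gripper_width: 39.9
gripper_force: 50.0
```

Call:
move_arm(plan=[{"tx":0,"ty":0,"tz":0.1,"wx":0,"wy":0,"wz":0},{"tx":0,"ty":0,"tz":0,"wx":0,"wy":0,"wz":0},{"tx":0,"ty":0,"tz":0,"wx":0,"wy":0,"wz":0}])

```text
time_s: 8.93
ee_pos: [615.6, 35.9, 80.9]
ee_rot: [179.9, 0.0, 91.0]
force: [-1.1, -0.2, 5.4]
gripper_width: 39.8
gripper_force: 50.0
```

Call:
move_arm(plan=[{"tx":0,"ty":-0.12,"tz":-0.05,"wx":0,"wy":0,"wz":0},{"tx":0,"ty":0,"tz":0,"wx":0,"wy":0,"wz":0},{"tx":0,"ty":0,"tz":0,"wx":0,"wy":0,"wz":0}])

```text
time_s: 9.18
ee_pos: [614.7, 35.9, 80.9]
ee_rot: [179.9, 0.0, 91.0]
force: [2.1, 0.0, 4.4]
gripper_width: 39.4
gripper_force: 50.0
```

Call:
move_arm(plan=[{"tx":0,"ty":0,"tz":0,"wx":0,"wy":0,"wz":0},{"tx":0,"ty":0,"tz":0,"wx":0,"wy":0,"wz":0},{"tx":0,"ty":0,"tz":0,"wx":0,"wy":0,"wz":0},{"tx":0,"ty":0,"tz":0,"wx":0,"wy":0,"wz":0}], gripper=7)

```text
time_s: 9.52
ee_pos: [613.1, 35.9, 79.6]
ee_rot: [-179.9, 0.0, 91.0]
force: [-0.6, -0.9, 0.1]
gripper_width: 63.5
gripper_force: 0.0
```

Call:
move_arm(plan=[{"tx":0,"ty":0,"tz":-1,"wx":0,"wy":0,"wz":0},{"tx":0,"ty":0,"tz":-3,"wx":0,"wy":0,"wz":0},{"tx":0,"ty":0,"tz":-4,"wx":0,"wy":0,"wz":0},{"tx":0,"ty":0,"tz":-4,"wx":0,"wy":0,"wz":0},{"tx":0,"ty":0,"tz":-4,"wx":0,"wy":0,"wz":0},{"tx":0,"ty":0,"tz":-3,"wx":0,"wy":0,"wz":0},{"tx":0,"ty":0,"tz":0,"wx":0,"wy":0,"wz":0}])

```text
time_s: 10.1
ee_pos: [616.7, 36.1, 279.0]
ee_rot: [179.1, -0.0, 91.0]
force: [-0.4, -0.8, 0.7]
gripper_width: 69.8
gripper_force: 0.0
```

Run:
```python
from h import *
go(552,346,230,98)
f=save('wrist','w4.png')
for p in [(611,177,110),(615.5,-103,110),(557,323,92)]: print(proj(f,p))
```

```text
t 10.1 pos [616.7  36.1 279. ] rot [ 1.7914e+02 -2.0000e-02  9.1030e+01] F [-0.4 -0.8  0.7] w 69.8 gf 0.0
wz tot -0.122 = 2 x -0.0608 ; shift tot [31.59 -2.09  4.9 ] = 9 x [ 3.51  -0.233  0.544]
[309.86548143  47.44058561]
[310.12946908 291.71389842]
[ 255.8916673  -115.35997716]
```

View pics/w4.png

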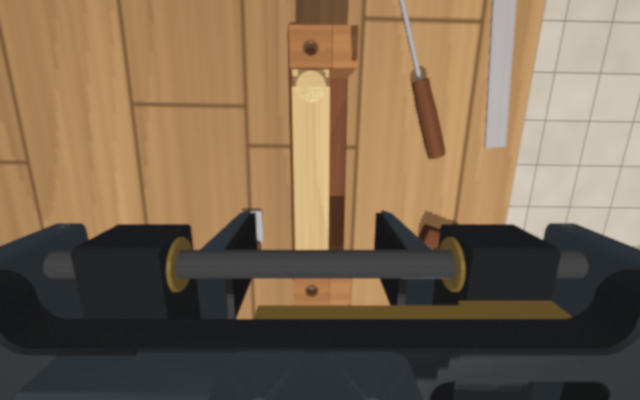

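The fork holes appear at (311,47) and (311,290), within about 1 px of the prediction, and the rail is centred on them at columns 292–330. Next I'll approach the pins, stopping short to measure them.

Call:
move_arm(plan=[{"tx":2,"ty":-0.7,"tz":0,"wx":0,"wy":0,"wz":0},{"tx":4,"ty":-1.3,"tz":0,"wx":0,"wy":0,"wz":0},{"tx":4,"ty":-1.3,"tz":0,"wx":0,"wy":0,"wz":0},{"tx":4,"ty":-1.3,"tz":0,"wx":0,"wy":0,"wz":0},{"tx":3.5,"ty":-1.1,"tz":0.6,"wx":0,"wy":0,"wz":0},{"tx":2,"ty":-0.6,"tz":0.6,"wx":0,"wy":0,"wz":0},{"tx":0,"ty":0,"tz":0,"wx":0,"wy":0,"wz":-0.06},{"tx":0,"ty":0,"tz":0,"wx":0,"wy":0,"wz":-0.06},{"tx":0,"ty":0,"tz":0,"wx":0,"wy":0,"wz":0},{"tx":0,"ty":0,"tz":0,"wx":0,"wy":0,"wz":0}], gripper=5)

```text
time_s: 10.98
ee_pos: [547.0, 228.5, 257.2]
ee_rot: [-179.9, 0.0, 97.8]
force: [0.6, -0.1, 0.4]
gripper_width: 50.0
gripper_force: 0.0
```

Run:
```python
from h import *
f4=np.load('pics/w4.npz')
print(plane(f4,*dark(f4,311,47,6),110),plane(f4,*dark(f4,311,290,6),110))
go(555,323,150,98)
f=save('wrist','w5.png');t=save('top','t5.png');s=save('side','s5.png')
for p in [(549.7,369.2,92),(557,323,92)]: print(proj(f,p))
a=cv2.resize(s['color'][170:250,190:330],(420,240),interpolation=cv2.INTER_CUBIC)
c=np.zeros((600,640,3),np.uint8);c[:260]=f['color'][:260];c[270:510,:420]=a
cv2.imwrite('pics/c5.png',c[:,:,::-1])
```

```text
[611.35806591 174.40600341 110.        ] [ 617.00901115 -102.77117803  110.        ]
t 10.98 pos [547.  228.5 257.2] rot [-1.7988e+02  3.0000e-02  9.7830e+01] F [ 0.6 -0.1  0.4] w 50.0 gf 0.0
wz tot -0.003 = 1 x -0.0030 ; shift tot [ 9.25  2.11 10.72] = 4 x [2.312 0.527 2.681]
[337.24310921  48.5418572 ]
[337.28855363  97.02438466]
```

View pics/c5.png

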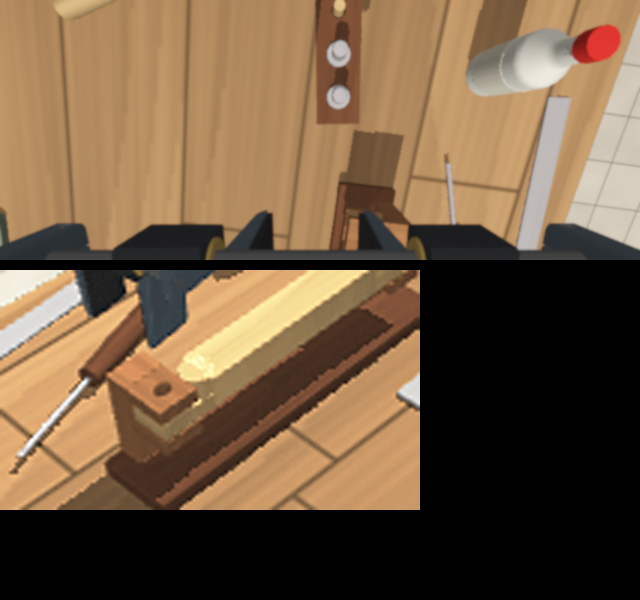

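Pins show at (338,97) and (339,52), close to the predictions. I'll refine them with a metallic mask.

Run:
```python
from h import *
f=np.load('pics/w5.npz')
h=cv2.cvtColor(f['color'],cv2.COLOR_RGB2HSV)
m=((h[...,1]<60)&(h[...,2]>120)).astype(np.uint8);m[:,:320]=0;m[:,360:]=0;m[120:]=0
n,l,st,ce=cv2.connectedComponentsWithStats(m)
for i in range(1,n):
    if st[i,4]>60:
        x,y,w,hh=st[i,:4]
        print(st[i],ce[i],'flange z66: L/R mid',plane(f,x+(w-1)/2,ce[i][1],66).round(1))
        mm=(l==i)
        for r in range(y,y+hh): print(r,np.where(mm[r])[0][[0,-1]],end=' ')
        print()
for p in [(550.7,369.2),(556.8,322.8)]:
  for z in(66,92): print(p,z,proj(f,(*p,z)).round(1))
g=cv2.resize(f['color'][30:120,310:370],(480,720//1),interpolation=cv2.INTER_CUBIC)[:600]
```

```text
[327  40  24  28 519] [338.3371869   53.41618497] flange z66: L/R mid [552.7 370.1  66. ]
40 [338 343] 41 [336 344] 42 [334 345] 43 [332 346] 44 [330 347] 45 [329 347] 46 [329 348] 47 [328 348] 48 [328 349] 49 [327 349] 50 [327 350] 51 [327 350] 52 [327 350] 53 [327 350] 54 [327 350] 55 [327 350] 56 [327 350] 57 [327 349] 58 [327 349] 59 [327 349] 60 [328 348] 61 [328 348] 62 [329 347] 63 [330 346] 64 [331 345] 65 [332 344] 66 [333 342] 67 [338 338] 
[327  86  23  23 441] [337.91836735  96.84353741] flange z66: L/R mid [559.3 325.3  66. ]
86 [335 342] 87 [331 344] 88 [330 345] 89 [329 347] 90 [328 348] 91 [328 348] 92 [327 349] 93 [327 349] 94 [327 349] 95 [327 349] 96 [327 349] 97 [327 349] 98 [327 349] 99 [327 349] 100 [327 349] 101 [327 348] 102 [328 348] 103 [328 347] 104 [329 347] 105 [330 346] 106 [331 345] 107 [332 344] 108 [334 341] 
(550.7, 369.2) 66 [336.5  54. ]
(550.7, 369.2) 92 [338.2  48.7]
(556.8, 322.8) 66 [335.5  98.8]
(556.8, 322.8) 92 [337.1  97.2]
```

Run:
```python
from h import *
go(558.5,324,110,97.8); go(558.5,324,68.5,97.8)
```

```text
t 11.13 pos [547.5 228.2 257.9] rot [-1.7996e+02  2.0000e-02  9.7820e+01] F [0.7 0.1 0.4] w 49.9 gf 0.0
wz tot 0.000 = 1 x 0.0003 ; shift tot [ 9.34  2.39 14.79] = 5 x [1.869 0.478 2.957]
t 11.13 pos [547.5 228.2 257.9] rot [-1.7996e+02  2.0000e-02  9.7820e+01] F [0.7 0.1 0.4] w 49.9 gf 0.0
wz tot 0.000 = 1 x 0.0003 ; shift tot [ 9.34  2.39 18.94] = 6 x [1.557 0.398 3.156]
```

Call:
move_arm(plan=[{"tx":3,"ty":0.8,"tz":1.5,"wx":0,"wy":0,"wz":0},{"tx":3.34,"ty":0.8,"tz":2,"wx":0,"wy":0,"wz":0},{"tx":3,"ty":0.79,"tz":2,"wx":0,"wy":0,"wz":0},{"tx":0,"ty":0,"tz":4,"wx":0,"wy":0,"wz":0},{"tx":0,"ty":0,"tz":4,"wx":0,"wy":0,"wz":0},{"tx":0,"ty":0,"tz":3.4,"wx":0,"wy":0,"wz":0},{"tx":0,"ty":0,"tz":1.5,"wx":0,"wy":0,"wz":0},{"tx":0,"ty":0,"tz":0.5,"wx":0,"wy":0,"wz":0},{"tx":0,"ty":0,"tz":0,"wx":0,"wy":0,"wz":0},{"tx":0,"ty":0,"tz":0,"wx":0,"wy":0,"wz":0}])

```text
time_s: 11.97
ee_pos: [559.4, 324.6, 70.3]
ee_rot: [179.9, -0.0, 97.9]
force: [0.1, -0.5, 0.7]
gripper_width: 50.0
gripper_force: 0.0
```

Call:
move_arm(plan=[{"tx":0,"ty":0,"tz":0,"wx":0,"wy":0,"wz":0},{"tx":0,"ty":0,"tz":0,"wx":0,"wy":0,"wz":0},{"tx":0,"ty":0,"tz":0,"wx":0,"wy":0,"wz":0},{"tx":0,"ty":0,"tz":0,"wx":0,"wy":0,"wz":0},{"tx":0,"ty":0,"tz":0,"wx":0,"wy":0,"wz":0},{"tx":0,"ty":0,"tz":0,"wx":0,"wy":0,"wz":0},{"tx":0,"ty":0,"tz":0,"wx":0,"wy":0,"wz":0},{"tx":0,"ty":0,"tz":0,"wx":0,"wy":0,"wz":0}], gripper=0, force=45)

```text
time_s: 12.63
ee_pos: [558.6, 324.5, 69.7]
ee_rot: [180.0, -0.0, 97.9]
force: [0.5, -0.1, 3.2]
gripper_width: 14.8
gripper_force: 45.0
```

Call:
move_arm(plan=[{"tx":0,"ty":0,"tz":-1,"wx":0,"wy":0,"wz":0},{"tx":0,"ty":0,"tz":-2,"wx":0,"wy":0,"wz":0},{"tx":0,"ty":0,"tz":-3,"wx":0,"wy":0,"wz":0},{"tx":0,"ty":0,"tz":-3,"wx":0,"wy":0,"wz":0},{"tx":0,"ty":0,"tz":-3,"wx":0,"wy":0,"wz":0.06},{"tx":0,"ty":0,"tz":-1,"wx":0,"wy":0,"wz":0.06},{"tx":0,"ty":0,"tz":0,"wx":0,"wy":0,"wz":0},{"tx":0,"ty":0,"tz":0,"wx":0,"wy":0,"wz":0}])

```text
time_s: 13.3
ee_pos: [558.2, 324.3, 199.6]
ee_rot: [180.0, -0.0, 91.1]
force: [-0.5, -0.4, -1.4]
gripper_width: 14.9
gripper_force: 45.0
```

Run:
```python
from h import *
go(611.6,176.2,195,91)
s=save('side','s6.png')
cv2.imwrite('pics/c6.png',cv2.resize(s['color'][130:330,130:330],(600,600),interpolation=cv2.INTER_CUBIC)[:,:,::-1])
```

```text
t 13.3 pos [558.2 324.3 199.6] rot [179.99  -0.    91.12] F [-0.5 -0.4 -1.4] w 14.9 gf 45.0
wz tot 0.002 = 1 x 0.0020 ; shift tot [-14.9    5.08   0.46] = 4 x [-3.725  1.271  0.114]
```

View pics/c6.png

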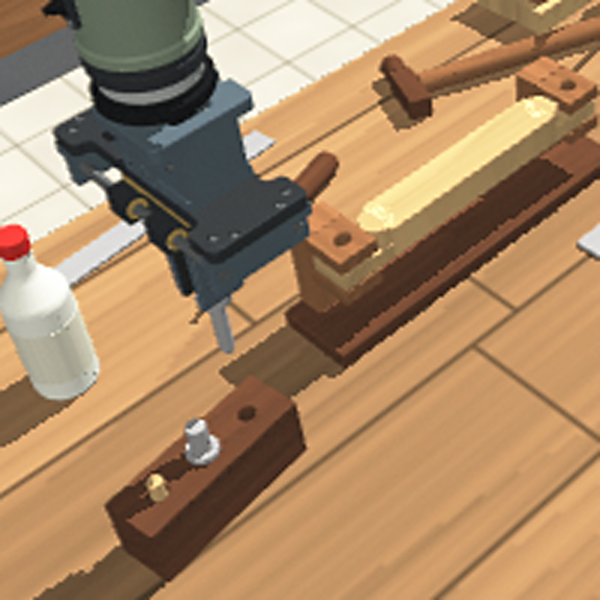

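The pin is held, with its foot at about (206,246) in the side view and the other pin still in the block's middle hole. I'll check the held pin's offset numerically and keep my last two picture views in reserve.

Run:
```python
from h import *
s=np.load('pics/s6.npz')
h=cv2.cvtColor(s['color'],cv2.COLOR_RGB2HSV)
m=((h[...,1]<45)&(h[...,2]>110)).astype(np.uint8)
for r in range(228,250): 
    x=np.where(m[r,195:215])[0]+195
    print(r,(x[0],x[-1]) if len(x) else None,end=' ')
print()
for x,y,z in[(558.2,324.3,134.2),(558.2,324.3,142),(558.2,324.3,180),(558.2,324.3,192)]: print(proj(s,(x,y,z)).round(1))
for p in [(611.5,176.5,110),(616.7,-103,110)]:
    q=proj(s,p);print(q.round(1),np.round(dark(s,*q,4),1))
```

```text
228 (np.int64(195), np.int64(195)) 229 None 230 (np.int64(195), np.int64(205)) 231 (np.int64(202), np.int64(204)) 232 (np.int64(196), np.int64(204)) 233 (np.int64(199), np.int64(203)) 234 (np.int64(200), np.int64(203)) 235 (np.int64(200), np.int64(205)) 236 (np.int64(201), np.int64(205)) 237 (np.int64(201), np.int64(205)) 238 (np.int64(201), np.int64(205)) 239 (np.int64(201), np.int64(206)) 240 (np.int64(202), np.int64(206)) 241 (np.int64(202), np.int64(206)) 242 (np.int64(202), np.int64(207)) 243 (np.int64(203), np.int64(207)) 244 (np.int64(203), np.int64(207)) 245 (np.int64(203), np.int64(207)) 246 (np.int64(204), np.int64(207)) 247 (np.int64(205), np.int64(205)) 248 None 249 None 
[206.2 246.4]
[205.6 244.1]
[202.3 232.4]
[201.2 228.6]
[243.8 208.9] [243.7 209.4]
[318.9 157.7] [318.8 158.3]
```

Call:
move_arm(plan=[{"tx":-1.5,"ty":0.5,"tz":0,"wx":0,"wy":0,"wz":0},{"tx":-3,"ty":1.0,"tz":0,"wx":0,"wy":0,"wz":0},{"tx":-3.5,"ty":1.2,"tz":0,"wx":0,"wy":0,"wz":0},{"tx":-3.5,"ty":1.2,"tz":0,"wx":0,"wy":0,"wz":0},{"tx":-2.37,"ty":0.8,"tz":0,"wx":0,"wy":0,"wz":0},{"tx":-1,"ty":0.37,"tz":0,"wx":0,"wy":0,"wz":0},{"tx":0,"ty":0,"tz":1.0,"wx":0,"wy":0,"wz":0},{"tx":0,"ty":0,"tz":0.5,"wx":0,"wy":0,"wz":0},{"tx":0,"ty":0,"tz":0,"wx":0,"wy":0,"wz":0},{"tx":0,"ty":0,"tz":0,"wx":0,"wy":0,"wz":0}])

```text
time_s: 14.18
ee_pos: [610.7, 177.9, 183.0]
ee_rot: [-179.9, 0.0, 91.1]
force: [-0.6, 0.0, -0.8]
gripper_width: 14.9
gripper_force: 45.0
```

Run:
```python
from h import *
go(611.5,176.5,180,91)
s=save('side','s7.png')
go(611.5,176.5,180,91)
h=cv2.cvtColor(s['color'],cv2.COLOR_RGB2HSV)
m=((h[...,1]<45)&(h[...,2]>110)).astype(np.uint8)
p=env.state()['ee_pos'];q=proj(s,(p[0],p[1],p[2]-65.5));print('exp foot',q)
for r in range(int(q[1])-14,int(q[1])+5):
    x=np.where(m[r,int(q[0])-9:int(q[0])+9])[0]+int(q[0])-9
    print(r,(x[0],x[-1]) if len(x) else None,end=' ')
print(proj(s,(611.5,176.5,110)))
```

```text
t 14.18 pos [610.7 177.9 183. ] rot [-1.7986e+02  1.0000e-02  9.1130e+01] F [-0.6  0.  -0.8] w 14.9 gf 45.0
wz tot 0.002 = 1 x 0.0024 ; shift tot [-0.14  0.07  0.3 ] = 1 x [-0.141  0.074  0.296]
t 14.23 pos [611.1 178.  183.6] rot [-179.93    0.     91.14] F [ 1.2  0.5 -0.6] w 14.4 gf 45.0
wz tot 0.003 = 1 x 0.0025 ; shift tot [-0.15  0.04  0.36] = 1 x [-0.153  0.036  0.364]
exp foot [242.99033965 206.89489238]
192 (np.int64(241), np.int64(243)) 193 (np.int64(236), np.int64(242)) 194 (np.int64(239), np.int64(241)) 195 (np.int64(239), np.int64(242)) 196 (np.int64(239), np.int64(243)) 197 (np.int64(239), np.int64(243)) 198 (np.int64(240), np.int64(243)) 199 (np.int64(240), np.int64(243)) 200 (np.int64(240), np.int64(242)) 201 (np.int64(240), np.int64(243)) 202 (np.int64(240), np.int64(244)) 203 (np.int64(240), np.int64(244)) 204 (np.int64(241), np.int64(244)) 205 (np.int64(241), np.int64(244)) 206 (np.int64(241), np.int64(244)) 207 (np.int64(242), np.int64(243)) 208 None 209 None 210 None [243.7774415  208.85737283]
```

Call:
move_arm(plan=[{"tx":-0.13,"ty":0.05,"tz":0,"wx":0,"wy":0,"wz":0},{"tx":0,"ty":0,"tz":0.4,"wx":0,"wy":0,"wz":0},{"tx":0,"ty":0,"tz":0.4,"wx":0,"wy":0,"wz":0},{"tx":0,"ty":0,"tz":0.4,"wx":0,"wy":0,"wz":0},{"tx":0,"ty":0,"tz":0.2,"wx":0,"wy":0,"wz":0},{"tx":0,"ty":0,"tz":0,"wx":0,"wy":0,"wz":0},{"tx":0,"ty":0,"tz":0,"wx":0,"wy":0,"wz":0}])

```text
time_s: 14.82
ee_pos: [612.2, 175.4, 170.0]
ee_rot: [-180.0, 0.0, 91.0]
force: [-0.5, 0.7, -1.0]
gripper_width: 15.0
gripper_force: 45.0
```

Call:
move_arm(plan=[{"tx":0,"ty":0,"tz":0.3,"wx":0,"wy":0,"wz":0},{"tx":0,"ty":0,"tz":0.3,"wx":0,"wy":0,"wz":0},{"tx":0,"ty":0,"tz":0,"wx":0,"wy":0,"wz":0},{"tx":0,"ty":0,"tz":0,"wx":0,"wy":0,"wz":0}])

```text
time_s: 15.15
ee_pos: [612.0, 175.6, 163.8]
ee_rot: [-180.0, -0.0, 91.0]
force: [-0.2, 2.0, -1.8]
gripper_width: 14.5
gripper_force: 45.0
```

Call:
move_arm(plan=[{"tx":0.07,"ty":0,"tz":0.3,"wx":0,"wy":0,"wz":0},{"tx":0,"ty":0,"tz":0.3,"wx":0,"wy":0,"wz":0},{"tx":0,"ty":0,"tz":0.2,"wx":0,"wy":0,"wz":0},{"tx":0,"ty":0,"tz":0,"wx":0,"wy":0,"wz":0},{"tx":0,"ty":0,"tz":0,"wx":0,"wy":0,"wz":0}])

```text
time_s: 15.57
ee_pos: [612.1, 176.0, 155.9]
ee_rot: [-180.0, 0.0, 91.0]
force: [-0.4, 0.5, -0.8]
gripper_width: 14.8
gripper_force: 45.0
```

Call:
move_arm(plan=[{"tx":0,"ty":0,"tz":0.3,"wx":0,"wy":0,"wz":0},{"tx":0,"ty":0,"tz":0.3,"wx":0,"wy":0,"wz":0},{"tx":0,"ty":0,"tz":0.3,"wx":0,"wy":0,"wz":0},{"tx":0,"ty":0,"tz":0,"wx":0,"wy":0,"wz":0},{"tx":0,"ty":0,"tz":0,"wx":0,"wy":0,"wz":0}])

```text
time_s: 15.98
ee_pos: [612.1, 176.0, 146.7]
ee_rot: [-180.0, 0.0, 91.0]
force: [-0.8, 1.4, -1.2]
gripper_width: 14.7
gripper_force: 45.0
```

Call:
move_arm(plan=[{"tx":0,"ty":0,"tz":0.3,"wx":0,"wy":0,"wz":0},{"tx":0,"ty":0,"tz":0.3,"wx":0,"wy":0,"wz":0},{"tx":0,"ty":0,"tz":0.3,"wx":0,"wy":0,"wz":0},{"tx":0,"ty":0,"tz":0.3,"wx":0,"wy":0,"wz":0},{"tx":0,"ty":0,"tz":0,"wx":0,"wy":0,"wz":0},{"tx":0,"ty":0,"tz":0,"wx":0,"wy":0,"wz":0}])

```text
time_s: 16.48
ee_pos: [612.1, 176.0, 134.7]
ee_rot: [-180.0, 0.0, 91.0]
force: [-0.1, 1.2, -1.7]
gripper_width: 14.7
gripper_force: 45.0
```

Call:
move_arm(plan=[{"tx":0,"ty":0,"tz":0.3,"wx":0,"wy":0,"wz":0},{"tx":0,"ty":0,"tz":0.3,"wx":0,"wy":0,"wz":0},{"tx":0,"ty":0,"tz":0.3,"wx":0,"wy":0,"wz":0},{"tx":0,"ty":0,"tz":0.3,"wx":0,"wy":0,"wz":0},{"tx":0,"ty":0,"tz":0,"wx":0,"wy":0,"wz":0},{"tx":0,"ty":0,"tz":0,"wx":0,"wy":0,"wz":0}])

```text
time_s: 16.98
ee_pos: [612.1, 176.1, 122.6]
ee_rot: [-180.0, 0.0, 91.0]
force: [-0.4, 2.5, -1.5]
gripper_width: 14.6
gripper_force: 45.0
```

Call:
move_arm(plan=[{"tx":0,"ty":0,"tz":0.2,"wx":0,"wy":0,"wz":0},{"tx":0,"ty":0,"tz":0.1,"wx":0,"wy":0,"wz":0},{"tx":0,"ty":0,"tz":0,"wx":0,"wy":0,"wz":0},{"tx":0,"ty":0,"tz":0,"wx":0,"wy":0,"wz":0}])

```text
time_s: 17.32
ee_pos: [612.3, 176.2, 120.2]
ee_rot: [-180.0, -0.0, 91.0]
force: [-1.7, 4.0, -0.5]
gripper_width: 14.9
gripper_force: 45.0
```

Call:
move_arm(plan=[{"tx":0,"ty":0,"tz":0.1,"wx":0,"wy":0,"wz":0},{"tx":0,"ty":0,"tz":0.1,"wx":0,"wy":0,"wz":0},{"tx":0,"ty":0,"tz":0,"wx":0,"wy":0,"wz":0},{"tx":0,"ty":0,"tz":0,"wx":0,"wy":0,"wz":0}])

```text
time_s: 17.65
ee_pos: [612.3, 176.3, 119.6]
ee_rot: [180.0, -0.0, 91.0]
force: [-4.0, 2.3, 5.7]
gripper_width: 15.0
gripper_force: 45.0
```

The first pin is seated: upward force appeared at TCP z 119.6, which puts the foot at about 54. Releasing and going for the second.

Call:
move_arm(plan=[{"tx":0,"ty":0,"tz":0,"wx":0,"wy":0,"wz":0},{"tx":0,"ty":0,"tz":0,"wx":0,"wy":0,"wz":0},{"tx":0,"ty":0,"tz":0,"wx":0,"wy":0,"wz":0},{"tx":0,"ty":0,"tz":0,"wx":0,"wy":0,"wz":0},{"tx":0,"ty":0,"tz":-1,"wx":0,"wy":0,"wz":0},{"tx":0,"ty":0,"tz":-3,"wx":0,"wy":0,"wz":0},{"tx":0,"ty":0,"tz":-3,"wx":0,"wy":0,"wz":0},{"tx":0,"ty":0,"tz":-1,"wx":0,"wy":0,"wz":-0.06},{"tx":0,"ty":0,"tz":0,"wx":0,"wy":0,"wz":-0.06},{"tx":0,"ty":0,"tz":0,"wx":0,"wy":0,"wz":0},{"tx":0,"ty":0,"tz":0,"wx":0,"wy":0,"wz":0}], gripper=5)

```text
time_s: 18.57
ee_pos: [612.3, 175.9, 198.5]
ee_rot: [180.0, 0.0, 97.8]
force: [-0.1, 0.7, 0.2]
gripper_width: 50.2
gripper_force: 0.0
```

Run:
```python
from h import *
go(551.8,368.5,200,97.8)
s=save('side','s8.png')
for p in [(611.5,176.5,142),(611.5,176.5,110),(551.8,368.5,92)]: print(proj(s,p).round(1))
h=cv2.cvtColor(s['color'],cv2.COLOR_RGB2HSV)
m=((h[...,1]<45)&(h[...,2]>110)).astype(np.uint8)
for x0,x1,y0,y1 in((232,256,185,215),(180,210,255,290)):
  n,l,st,ce=cv2.connectedComponentsWithStats(m[y0:y1,x0:x1])
  for i in range(1,n):
    if st[i,4]>20: print(st[i]+[x0,y0,0,0,0],ce[i]+[x0,y0])
```

```text
t 18.57 pos [612.3 175.9 198.5] rot [1.7999e+02 2.0000e-02 9.7820e+01] F [-0.1  0.7  0.2] w 50.2 gf 0.0
wz tot 0.000 = 1 x 0.0003 ; shift tot [19.9  -3.38 -0.15] = 6 x [ 3.317 -0.563 -0.024]
[242.1 199.5]
[243.8 208.9]
[195.2 271.4]
[239 198  10  15 102] [242.67647059 205.62745098]
[192 270  11  15 104] [195.82692308 277.49038462]
```

Call:
move_arm(plan=[{"tx":2,"ty":-0.34,"tz":0,"wx":0,"wy":0,"wz":0},{"tx":3.9,"ty":-0.66,"tz":0,"wx":0,"wy":0,"wz":0},{"tx":4,"ty":-0.68,"tz":0,"wx":0,"wy":0,"wz":0},{"tx":4,"ty":-0.68,"tz":0,"wx":0,"wy":0,"wz":0},{"tx":4,"ty":-0.68,"tz":0,"wx":0,"wy":0,"wz":0},{"tx":2,"ty":-0.34,"tz":2,"wx":0,"wy":0,"wz":0},{"tx":0,"ty":0,"tz":4,"wx":0,"wy":0,"wz":0},{"tx":0,"ty":0,"tz":3,"wx":0,"wy":0,"wz":0},{"tx":0,"ty":0,"tz":0,"wx":0,"wy":0,"wz":0},{"tx":0,"ty":0,"tz":0,"wx":0,"wy":0,"wz":0}])

```text
time_s: 19.45
ee_pos: [550.4, 367.9, 106.4]
ee_rot: [-179.7, 0.1, 97.9]
force: [-0.3, 0.2, 0.3]
gripper_width: 49.9
gripper_force: 0.0
```

Run:
```python
from h import *
go(551.8,368.5,69.8,97.8)
```

```text
t 19.45 pos [550.4 367.9 106.4] rot [-1.7975e+02  1.3000e-01  9.7880e+01] F [-0.3  0.2  0.3] w 49.9 gf 0.0
wz tot 0.001 = 1 x 0.0013 ; shift tot [0.04 0.15 3.66] = 1 x [0.042 0.149 3.657]
```

Call:
move_arm(plan=[{"tx":0.04,"ty":0.12,"tz":2,"wx":0,"wy":0,"wz":0},{"tx":0,"ty":0,"tz":1.3,"wx":0,"wy":0,"wz":0},{"tx":0,"ty":0,"tz":0.35,"wx":0,"wy":0,"wz":0},{"tx":0,"ty":0,"tz":0,"wx":0,"wy":0,"wz":0},{"tx":0,"ty":0,"tz":0,"wx":0,"wy":0,"wz":0}])

```text
time_s: 19.87
ee_pos: [553.9, 369.5, 73.7]
ee_rot: [179.8, -0.1, 97.9]
force: [1.3, 0.5, 0.3]
gripper_width: 50.1
gripper_force: 0.0
```

Call:
move_arm(plan=[{"tx":0,"ty":0,"tz":0,"wx":0,"wy":0,"wz":0},{"tx":0,"ty":0,"tz":0,"wx":0,"wy":0,"wz":0},{"tx":0,"ty":0,"tz":0,"wx":0,"wy":0,"wz":0},{"tx":0,"ty":0,"tz":0,"wx":0,"wy":0,"wz":0},{"tx":0,"ty":0,"tz":0,"wx":0,"wy":0,"wz":0},{"tx":0,"ty":0,"tz":0,"wx":0,"wy":0,"wz":0},{"tx":0,"ty":0,"tz":0,"wx":0,"wy":0,"wz":0},{"tx":0,"ty":0,"tz":0,"wx":0,"wy":0,"wz":0}], gripper=0, force=45)

```text
time_s: 20.53
ee_pos: [552.6, 369.1, 71.9]
ee_rot: [180.0, 0.0, 97.9]
force: [-0.3, 0.5, 1.6]
gripper_width: 14.5
gripper_force: 45.0
```

Call:
move_arm(plan=[{"tx":0,"ty":0,"tz":-1,"wx":0,"wy":0,"wz":0},{"tx":0,"ty":0,"tz":-2,"wx":0,"wy":0,"wz":0},{"tx":0,"ty":0,"tz":-3,"wx":0,"wy":0,"wz":0},{"tx":0,"ty":0,"tz":-3,"wx":0,"wy":0,"wz":0},{"tx":0,"ty":0,"tz":-3,"wx":0,"wy":0,"wz":0.06},{"tx":0,"ty":0,"tz":-2,"wx":0,"wy":0,"wz":0.06},{"tx":0,"ty":0,"tz":-1,"wx":0,"wy":0,"wz":0},{"tx":0,"ty":0,"tz":0,"wx":0,"wy":0,"wz":0},{"tx":0,"ty":0,"tz":0,"wx":0,"wy":0,"wz":0}])

```text
time_s: 21.28
ee_pos: [552.2, 368.8, 221.2]
ee_rot: [-180.0, 0.0, 91.1]
force: [-0.8, 0.7, -0.9]
gripper_width: 14.6
gripper_force: 45.0
```

Run:
```python
from h import *
go(616.7,-103,215,91)
```

```text
t 21.28 pos [552.2 368.8 221.2] rot [-1.7996e+02  3.0000e-02  9.1100e+01] F [-0.8  0.7 -0.9] w 14.6 gf 45.0
wz tot 0.002 = 1 x 0.0018 ; shift tot [-47.29   5.62   0.62] = 12 x [-3.941  0.469  0.052]
```

Call:
move_arm(plan=[{"tx":-2,"ty":0,"tz":0,"wx":0,"wy":0,"wz":0},{"tx":-3.8,"ty":0,"tz":0,"wx":0,"wy":0,"wz":0},{"tx":-4,"ty":0,"tz":0,"wx":0,"wy":0,"wz":0},{"tx":-4,"ty":0,"tz":0,"wx":0,"wy":0,"wz":0},{"tx":-4,"ty":0,"tz":0,"wx":0,"wy":0,"wz":0},{"tx":-4,"ty":0,"tz":0,"wx":0,"wy":0,"wz":0},{"tx":-4,"ty":0.5,"tz":0,"wx":0,"wy":0,"wz":0},{"tx":-4,"ty":0.7,"tz":0,"wx":0,"wy":0,"wz":0}])

```text
time_s: 21.95
ee_pos: [568.0, 69.4, 219.5]
ee_rot: [-179.7, 0.0, 91.1]
force: [1.4, -0.5, -0.6]
gripper_width: 14.6
gripper_force: 45.0
```

Call:
move_arm(plan=[{"tx":-4,"ty":0.8,"tz":0,"wx":0,"wy":0,"wz":0},{"tx":-4,"ty":1,"tz":0,"wx":0,"wy":0,"wz":0},{"tx":-4,"ty":1,"tz":0,"wx":0,"wy":0,"wz":0},{"tx":-3.5,"ty":1,"tz":0,"wx":0,"wy":0,"wz":0},{"tx":-2,"ty":0.62,"tz":0,"wx":0,"wy":0,"wz":0},{"tx":0,"ty":0,"tz":1.5,"wx":0,"wy":0,"wz":0},{"tx":0,"ty":0,"tz":1.5,"wx":0,"wy":0,"wz":0},{"tx":0,"ty":0,"tz":0,"wx":0,"wy":0,"wz":0},{"tx":0,"ty":0,"tz":0,"wx":0,"wy":0,"wz":0},{"tx":0,"ty":0,"tz":0,"wx":0,"wy":0,"wz":0}])

```text
time_s: 22.78
ee_pos: [617.1, -102.5, 191.3]
ee_rot: [-179.9, -0.0, 91.1]
force: [0.2, -0.3, -1.6]
gripper_width: 14.8
gripper_force: 45.0
```

Run:
```python
from h import *
s=save('side','s9.png')
go(616.6,-103,185,91)
h=cv2.cvtColor(s['color'],cv2.COLOR_RGB2HSV)
m=((h[...,1]<45)&(h[...,2]>110)).astype(np.uint8)
p=env.state()['ee_pos'];q=proj(s,(p[0],p[1],p[2]-67.8));print('exp foot',q)
for r in range(int(q[1])-14,int(q[1])+5):
    x=np.where(m[r,int(q[0])-9:int(q[0])+9])[0]+int(q[0])-9
    print(r,(int(x[0]),int(x[-1])) if len(x) else None,end=' ')
print(proj(s,(616.6,-103,110)))
```

```text
t 22.83 pos [ 617.4 -102.5  191.9] rot [1.7999e+02 1.0000e-02 9.1080e+01] F [-0.2  0.3  0. ] w 14.5 gf 45.0
wz tot 0.001 = 1 x 0.0014 ; shift tot [-0.05 -0.08  0.69] = 1 x [-0.049 -0.084  0.694]
exp foot [318.57742753 153.62706554]
139 (315, 321) 140 (317, 320) 141 (317, 320) 142 (317, 320) 143 (317, 320) 144 (317, 320) 145 (317, 319) 146 (318, 320) 147 (318, 320) 148 (318, 320) 149 (318, 320) 150 (317, 320) 151 (317, 320) 152 (317, 320) 153 (317, 319) 154 None 155 None 156 None 157 None [318.95562161 157.67070809]
```

Call:
move_arm(plan=[{"tx":-0.04,"ty":-0.06,"tz":0.5,"wx":0,"wy":0,"wz":0},{"tx":0,"ty":0,"tz":0.5,"wx":0,"wy":0,"wz":0},{"tx":0,"ty":0,"tz":0.4,"wx":0,"wy":0,"wz":0},{"tx":0,"ty":0,"tz":0.3,"wx":0,"wy":0,"wz":0},{"tx":0,"ty":0,"tz":0.2,"wx":0,"wy":0,"wz":0},{"tx":0,"ty":0,"tz":0,"wx":0,"wy":0,"wz":0},{"tx":0,"ty":0,"tz":0,"wx":0,"wy":0,"wz":0}])

```text
time_s: 23.42
ee_pos: [616.7, -103.2, 172.6]
ee_rot: [-180.0, 0.0, 91.0]
force: [-0.3, -0.7, -1.2]
gripper_width: 14.6
gripper_force: 45.0
```

Call:
move_arm(plan=[{"tx":0,"ty":0,"tz":0.3,"wx":0,"wy":0,"wz":0},{"tx":0,"ty":0,"tz":0.3,"wx":0,"wy":0,"wz":0},{"tx":0,"ty":0,"tz":0,"wx":0,"wy":0,"wz":0},{"tx":0,"ty":0,"tz":0,"wx":0,"wy":0,"wz":0}])

```text
time_s: 23.75
ee_pos: [616.5, -103.2, 166.4]
ee_rot: [-180.0, -0.0, 91.0]
force: [0.1, 0.3, -0.9]
gripper_width: 14.8
gripper_force: 45.0
```

Call:
move_arm(plan=[{"tx":0,"ty":0,"tz":0.3,"wx":0,"wy":0,"wz":0},{"tx":0,"ty":0,"tz":0.3,"wx":0,"wy":0,"wz":0},{"tx":0,"ty":0,"tz":0.2,"wx":0,"wy":0,"wz":0},{"tx":0,"ty":0,"tz":0,"wx":0,"wy":0,"wz":0},{"tx":0,"ty":0,"tz":0,"wx":0,"wy":0,"wz":0}])

```text
time_s: 24.17
ee_pos: [616.6, -103.2, 158.5]
ee_rot: [-180.0, 0.0, 91.0]
force: [-0.1, -0.6, -0.9]
gripper_width: 14.8
gripper_force: 45.0
```

Call:
move_arm(plan=[{"tx":0,"ty":0,"tz":0.3,"wx":0,"wy":0,"wz":0},{"tx":0,"ty":0,"tz":0.3,"wx":0,"wy":0,"wz":0},{"tx":0,"ty":0,"tz":0.3,"wx":0,"wy":0,"wz":0},{"tx":0,"ty":0,"tz":0,"wx":0,"wy":0,"wz":0},{"tx":0,"ty":0,"tz":0,"wx":0,"wy":0,"wz":0}])

```text
time_s: 24.58
ee_pos: [616.5, -103.2, 149.4]
ee_rot: [-180.0, -0.0, 91.0]
force: [0.1, 0.4, -0.5]
gripper_width: 14.9
gripper_force: 45.0
```

Call:
move_arm(plan=[{"tx":0,"ty":0,"tz":0.3,"wx":0,"wy":0,"wz":0},{"tx":0,"ty":0,"tz":0.3,"wx":0,"wy":0,"wz":0},{"tx":0,"ty":0,"tz":0.3,"wx":0,"wy":0,"wz":0},{"tx":0,"ty":0,"tz":0.3,"wx":0,"wy":0,"wz":0},{"tx":0,"ty":0,"tz":0,"wx":0,"wy":0,"wz":0},{"tx":0,"ty":0,"tz":0,"wx":0,"wy":0,"wz":0}])

```text
time_s: 25.08
ee_pos: [616.6, -103.2, 137.4]
ee_rot: [-180.0, -0.0, 91.0]
force: [0.6, 0.6, -0.6]
gripper_width: 15.0
gripper_force: 45.0
```

Call:
move_arm(plan=[{"tx":0,"ty":0,"tz":0.3,"wx":0,"wy":0,"wz":0},{"tx":0,"ty":0,"tz":0.3,"wx":0,"wy":0,"wz":0},{"tx":0,"ty":0,"tz":0.3,"wx":0,"wy":0,"wz":0},{"tx":0,"ty":0,"tz":0.3,"wx":0,"wy":0,"wz":0},{"tx":0,"ty":0,"tz":0,"wx":0,"wy":0,"wz":0},{"tx":0,"ty":0,"tz":0,"wx":0,"wy":0,"wz":0}])

```text
time_s: 25.58
ee_pos: [616.5, -103.2, 125.4]
ee_rot: [-180.0, -0.0, 91.0]
force: [0.3, 0.0, -0.8]
gripper_width: 15.0
gripper_force: 45.0
```

Call:
move_arm(plan=[{"tx":0,"ty":0,"tz":0.2,"wx":0,"wy":0,"wz":0},{"tx":0,"ty":0,"tz":0.1,"wx":0,"wy":0,"wz":0},{"tx":0,"ty":0,"tz":0.1,"wx":0,"wy":0,"wz":0},{"tx":0,"ty":0,"tz":0,"wx":0,"wy":0,"wz":0},{"tx":0,"ty":0,"tz":0,"wx":0,"wy":0,"wz":0}])

```text
time_s: 26.0
ee_pos: [616.8, -103.3, 121.9]
ee_rot: [180.0, 0.0, 91.0]
force: [0.3, 0.0, 0.1]
gripper_width: 14.7
gripper_force: 45.0
```

Call:
move_arm(plan=[{"tx":0,"ty":0,"tz":0.1,"wx":0,"wy":0,"wz":0},{"tx":0,"ty":0,"tz":0.1,"wx":0,"wy":0,"wz":0},{"tx":0,"ty":0,"tz":0,"wx":0,"wy":0,"wz":0},{"tx":0,"ty":0,"tz":0,"wx":0,"wy":0,"wz":0}])

```text
time_s: 26.33
ee_pos: [616.8, -103.3, 121.8]
ee_rot: [179.9, 0.0, 91.0]
force: [-2.6, 1.3, 9.1]
gripper_width: 14.8
gripper_force: 45.0
```

Seated at 121.8 with 9 N upward. Releasing, lifting and checking both pins and the pieces.

Call:
move_arm(plan=[{"tx":0,"ty":0,"tz":0,"wx":0,"wy":0,"wz":0},{"tx":0,"ty":0,"tz":0,"wx":0,"wy":0,"wz":0},{"tx":0,"ty":0,"tz":0,"wx":0,"wy":0,"wz":0},{"tx":0,"ty":0,"tz":0,"wx":0,"wy":0,"wz":0},{"tx":0,"ty":0,"tz":-1,"wx":0,"wy":0,"wz":0},{"tx":0,"ty":0,"tz":-3,"wx":0,"wy":0,"wz":0},{"tx":0,"ty":0,"tz":-4,"wx":0,"wy":0,"wz":0},{"tx":0,"ty":0,"tz":-4,"wx":0,"wy":0,"wz":0},{"tx":0,"ty":0,"tz":-2,"wx":0,"wy":0,"wz":0},{"tx":0,"ty":0,"tz":0,"wx":0,"wy":0,"wz":0},{"tx":0,"ty":0,"tz":0,"wx":0,"wy":0,"wz":0}], gripper=6)

```text
time_s: 27.25
ee_pos: [617.3, -103.3, 261.7]
ee_rot: [179.8, 0.0, 91.0]
force: [1.2, 0.1, 0.8]
gripper_width: 60.3
gripper_force: 0.0
```

Run:
```python
from h import *
go(560,-250,260,91)
s=save('side','s10.png');t=save('top','t10.png')
a=cv2.resize(t['color'][160:280,390:550],(480,360),interpolation=cv2.INTER_CUBIC)
b=cv2.resize(s['color'][120:220,220:440],(660,300),interpolation=cv2.INTER_CUBIC)
c=np.zeros((600,800,3),np.uint8);c[:300,:660]=b;c[300:600,:400]=cv2.resize(t['color'][160:280,390:550],(400,300),interpolation=cv2.INTER_CUBIC)
cv2.imwrite('pics/c10.png',c[:,:,::-1])
```

```text
t 27.25 pos [ 617.3 -103.3  261.7] rot [1.798e+02 5.000e-02 9.103e+01] F [1.2 0.1 0.8] w 60.3 gf 0.0
wz tot 0.001 = 1 x 0.0006 ; shift tot [-14.57  -5.98   0.17] = 4 x [-3.642 -1.495  0.042]
```

View pics/c10.png

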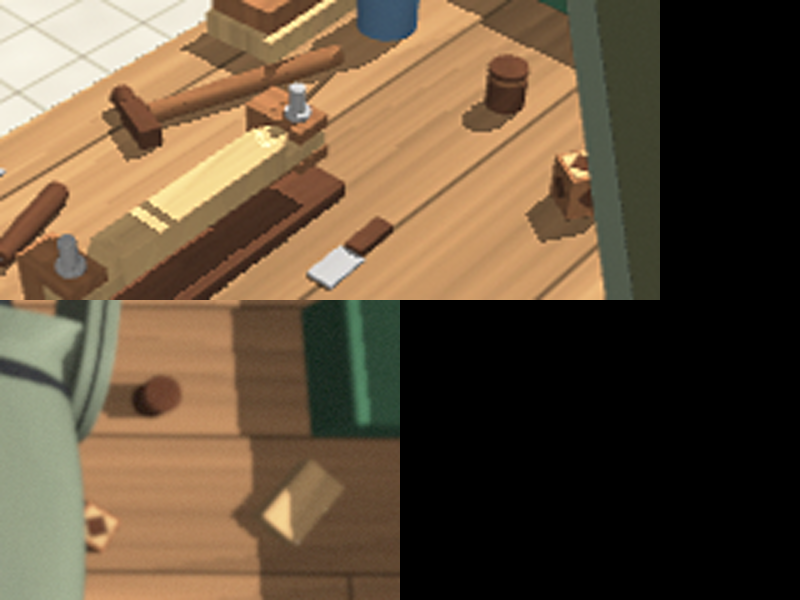

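Both pins look seated, and the pot and box appear undisturbed, pot lid at side px (389,141). I'll move the wrist camera to see both pieces.

Run:
```python
from h import *
go(495,-460,262,91)
```

```text
t 27.35 pos [ 616.  -103.1  258.6] rot [-1.7986e+02 -2.0000e-02  9.1030e+01] F [ 0.6  1.2 -1.1] w 60.1 gf 0.0
wz tot 0.001 = 1 x 0.0006 ; shift tot [-35.47 -12.72  -0.34] = 10 x [-3.547 -1.272 -0.034]
```

Call:
move_arm(plan=[{"tx":-2,"ty":-0.7,"tz":0,"wx":0,"wy":0,"wz":0},{"tx":-3.6,"ty":-1.3,"tz":0,"wx":0,"wy":0,"wz":0},{"tx":-3.6,"ty":-1.3,"tz":0,"wx":0,"wy":0,"wz":0},{"tx":-3.6,"ty":-1.3,"tz":0,"wx":0,"wy":0,"wz":0},{"tx":-3.6,"ty":-1.3,"tz":0,"wx":0,"wy":0,"wz":0},{"tx":-3.6,"ty":-1.3,"tz":0,"wx":0,"wy":0,"wz":0},{"tx":-3.6,"ty":-1.3,"tz":0,"wx":0,"wy":0,"wz":0},{"tx":-3.6,"ty":-1.3,"tz":0,"wx":0,"wy":0,"wz":0},{"tx":-3.6,"ty":-1.3,"tz":0,"wx":0,"wy":0,"wz":0},{"tx":-3,"ty":-1.1,"tz":0,"wx":0,"wy":0,"wz":0},{"tx":-1.6,"ty":-0.6,"tz":0,"wx":0,"wy":0,"wz":0},{"tx":0,"ty":0,"tz":0,"wx":0,"wy":0,"wz":0}], gripper=7.5)

```text
time_s: 28.35
ee_pos: [493.0, -462.3, 257.2]
ee_rot: [-179.8, -0.1, 90.8]
force: [0.8, 1.5, 0.3]
gripper_width: 75.0
gripper_force: 0.0
```

Call:
move_arm(plan=[{"tx":0,"ty":0,"tz":0,"wx":0,"wy":0,"wz":0},{"tx":0,"ty":0,"tz":0,"wx":0,"wy":0,"wz":0}])

```text
time_s: 28.52
ee_pos: [495.5, -458.0, 258.9]
ee_rot: [-180.0, -0.1, 91.1]
force: [0.9, 0.1, -0.0]
gripper_width: 74.7
gripper_force: 0.0
```

Run:
```python
from h import *
f=save('wrist','w11.png');t=save('top','t11.png')
t0=np.load('pics/top0.npz')
go(560,-366,150,91)
for p in [(425,-315,50),(560,-366,50)]: print(proj(f,p).round(1))
cv2.imwrite('pics/c11.png',np.vstack([f['color'][:240],cv2.resize(t['color'][160:280,390:550],(640,340)[:2],interpolation=cv2.INTER_CUBIC)])[:,:,::-1])
```

```text
t 28.62 pos [ 495.8 -457.8  259.7] rot [-1.7999e+02 -5.0000e-02  9.1140e+01] F [0.4 1.  0.2] w 75.5 gf 0.0
wz tot 0.002 = 1 x 0.0025 ; shift tot [ 9.07  6.58 10.97] = 4 x [2.266 1.644 2.742]
[256.6  52.6]
[371.1 101.5]
```

View pics/c11.png

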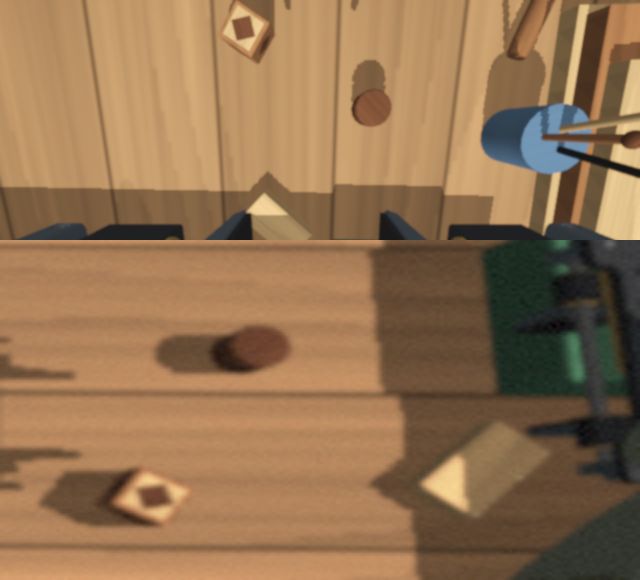

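The box's diamond is at wrist (245,28) and the pot's lid at (372,107). The box is about 25 px from my rough prediction, so I'll re-measure both by mask.

Run:
```python
from h import *
f=np.load('pics/w11.npz');t=np.load('pics/t11.npz');t0=np.load('pics/top0.npz')
print('t0 box',plane(t0,437,246,50),'t11',plane(t,390+153/4,160+(495-240)/2.833,50),'w',plane(f,245,28,50))
print('pot t11',plane(t,390+258/4,160+(346-240)/2.833,50),'w',plane(f,372,107,50))
g=f['color'].astype(int);V=g.max(2)
# pot disc
m=((V<125)).astype(np.uint8);m[:, :340]=0;m[:,400:]=0;m[:80]=0;m[130:]=0
c=max(cv2.findContours(m,0,2)[0],key=cv2.contourArea);(x,y),r=cv2.minEnclosingCircle(c);print('pot',x,y,r,plane(f,x,y,50).round(1),cv2.contourArea(c), 304*0+foc(f)*22/(429-50-0))
# diamond
m=((V<130)).astype(np.uint8);k=np.zeros_like(m);k[15:42,230:260]=1;m*=k
n,l,st,ce=cv2.connectedComponentsWithStats(m)
for i in range(1,n):
  if st[i,4]>40:
    c=np.argwhere(l==i)[:,::-1].astype(np.float32);R=cv2.minAreaRect(c);print('diam',st[i],ce[i],R,plane(f,*ce[i],50).round(1))
    P=np.array([plane(f,*q,50)[:2] for q in cv2.boxPoints(R)]);e=np.diff(P,axis=0);print(np.linalg.norm(e,axis=1).round(1),np.degrees(np.arctan2(e[:,1],e[:,0])).round(1))
# lid pale
m=((V>190)&(g[...,0]-g[...,2]>20)).astype(np.uint8);k[:]=0;k[0:62,215:276]=1;m*=k
for r in range(0,60,6): print(r,[tuple(int(v) for v in g[r,c]) for c in range(222,274,8)])
```

```text
t0 box [ 422.09017216 -315.33141144   50.        ] t11 [ 410.60568541 -290.45865785   50.        ] w [ 412.61014363 -289.65250866   50.        ]
pot t11 [ 561.49839463 -371.2169054    50.        ] w [ 561.52114593 -372.28799817   50.        ]
pot 368.0 101.5 22.94023895263672 [ 556.3 -366.1   50. ] 236.5 17.66458094295299
diam [234  20   9  18 101] [238.12871287  28.73267327] ((238.17648315429688, 28.705890655517578), (17.947635650634766, 5.820855140686035), 75.96376037597656) [ 404.8 -290.6   50. ]
[ 6.6 18.2  6.7] [  13.7  -76.6 -166.2]
0 [(188, 147, 101), (188, 147, 101), (147, 103, 67), (124, 94, 63), (123, 92, 62), (118, 89, 60), (119, 90, 61)]
6 [(188, 148, 101), (145, 110, 74), (222, 186, 131), (156, 109, 71), (123, 93, 63), (119, 90, 61), (118, 90, 61)]
12 [(188, 148, 102), (175, 125, 81), (230, 198, 143), (223, 190, 135), (160, 112, 72), (119, 90, 61), (119, 89, 61)]
18 [(189, 147, 101), (211, 171, 118), (179, 141, 97), (135, 87, 59), (225, 193, 138), (174, 122, 78), (118, 89, 60)]
24 [(183, 141, 97), (229, 197, 142), (124, 79, 54), (133, 86, 58), (235, 203, 148), (231, 198, 143), (123, 87, 58)]
30 [(190, 138, 91), (228, 196, 141), (125, 80, 54), (134, 86, 59), (219, 185, 132), (194, 140, 91), (118, 81, 52)]
36 [(191, 136, 88), (230, 198, 143), (125, 80, 54), (135, 89, 60), (204, 169, 118), (159, 110, 70), (111, 75, 48)]
42 [(188, 147, 101), (179, 125, 82), (222, 188, 134), (232, 200, 146), (209, 165, 112), (102, 67, 44), (148, 110, 73)]
48 [(188, 147, 102), (191, 150, 104), (176, 124, 79), (227, 193, 139), (193, 138, 89), (81, 52, 36), (184, 145, 99)]
54 [(188, 147, 102), (192, 152, 105), (182, 142, 97), (171, 120, 77), (128, 87, 56), (124, 85, 55), (184, 145, 100)]
```

The box has been knocked from (422,-315) to about (412,-290), and two views agree. I'll get its orientation from the pale lid.

```bash
cat >> h.py <<'E'
def lid(f,u,v,r=34,zz=50):
    g=np.array(f['color']).astype(int);m=((g[...,0]>198)&(g[...,2]>108)&(g[...,0]-g[...,2]<95)).astype(np.uint8)
    k=np.zeros_like(m);k[max(0,int(v)-r):int(v)+r,int(u)-r:int(u)+r]=1
    n,l,st,ce=cv2.connectedComponentsWithStats(m*k);i=1+np.argmax(st[1:,4]);c=np.argwhere(l==i)[:,::-1].astype(np.float32)
    h=cv2.convexHull(c)[:,0];W=np.array([plane(f,*q,zz)[:2] for q in h]).astype(np.float32)
    R=cv2.minAreaRect(W);print('lid n',st[i],'centre',np.round(R[0],1),'size',np.round(R[1],1),'angle',round(R[2],1))
E
python3 - <<'E'
from h import *
lid(np.load('pics/w11.npz'),245,28)
t=np.load('pics/t11.npz');lid(t,428.2,250,14)
go(561.5,-372,150,91)
E
```

```text
lid n [223   6  41  45 613] centre [ 410.2 -289.7] size [34.7 35. ] angle 58.1
lid n [433 251   1   1   1] centre [ 408.  -303.6] size [0. 0.] angle 0.0
t 28.62 pos [ 495.8 -457.8  259.7] rot [-1.7999e+02 -5.0000e-02  9.1140e+01] F [0.4 1.  0.2] w 75.5 gf 0.0
wz tot 0.002 = 1 x 0.0025 ; shift tot [ 8.46  6.72 10.97] = 4 x [2.116 1.679 2.742]
```

Call:
move_arm(plan=[{"tx":2.5,"ty":2,"tz":1,"wx":0,"wy":0,"wz":0},{"tx":3,"ty":2.4,"tz":2,"wx":0,"wy":0,"wz":0},{"tx":2.96,"ty":2.32,"tz":2,"wx":0,"wy":0,"wz":0},{"tx":0,"ty":0,"tz":4,"wx":0,"wy":0,"wz":0},{"tx":0,"ty":0,"tz":4,"wx":0,"wy":0,"wz":0},{"tx":0,"ty":0,"tz":4,"wx":0,"wy":0,"wz":0},{"tx":0,"ty":0,"tz":1.5,"wx":0,"wy":0,"wz":0},{"tx":0,"ty":0,"tz":0,"wx":0,"wy":0,"wz":0},{"tx":0,"ty":0,"tz":0,"wx":0,"wy":0,"wz":0}], gripper=7.5)

```text
time_s: 29.37
ee_pos: [559.8, -374.3, 75.9]
ee_rot: [-180.0, -0.0, 91.1]
force: [-0.1, -0.4, 0.5]
gripper_width: 75.3
gripper_force: 0.0
```

Run:
```python
from h import *
s=save('side','s12.png');go(561.5,-372,14,91)
# pot lid still there?
h=s['color'].astype(int);u,v=proj(s,(561.5,-372,50));print(u,v,h[int(v)-2:int(v)+3:2,int(u)-8:int(u)+9:4].tolist())
```

```text
t 29.42 pos [ 560.7 -375.2   77.5] rot [1.7988e+02 8.0000e-02 9.1100e+01] F [ 0.3 -0.9  0.3] w 74.7 gf 0.0
wz tot 0.002 = 1 x 0.0018 ; shift tot [0.32 0.09 6.35] = 2 x [0.161 0.044 3.177]
389.50125607507107 141.8526307661894 [[[196, 149, 101], [127, 83, 58], [120, 77, 54], [145, 98, 67], [190, 144, 98]], [[195, 149, 99], [121, 75, 52], [120, 76, 53], [130, 83, 56], [204, 154, 104]], [[208, 156, 106], [123, 80, 55], [117, 73, 51], [129, 80, 55], [208, 155, 106]]]
```

Call:
move_arm(plan=[{"tx":0.3,"ty":0.1,"tz":1.5,"wx":0,"wy":0,"wz":0},{"tx":0,"ty":0,"tz":2,"wx":0,"wy":0,"wz":0},{"tx":0,"ty":0,"tz":2,"wx":0,"wy":0,"wz":0},{"tx":0,"ty":0,"tz":0.7,"wx":0,"wy":0,"wz":0},{"tx":0,"ty":0,"tz":0,"wx":0,"wy":0,"wz":0},{"tx":0,"ty":0,"tz":0,"wx":0,"wy":0,"wz":0}])

```text
time_s: 29.92
ee_pos: [561.4, -373.1, 15.8]
ee_rot: [179.9, 0.1, 91.0]
force: [-0.4, -0.2, 0.3]
gripper_width: 74.9
gripper_force: 0.0
```

Call:
move_arm(plan=[{"tx":0,"ty":0,"tz":0,"wx":0,"wy":0,"wz":0},{"tx":0,"ty":0,"tz":0,"wx":0,"wy":0,"wz":0},{"tx":0,"ty":0,"tz":0,"wx":0,"wy":0,"wz":0},{"tx":0,"ty":0,"tz":0,"wx":0,"wy":0,"wz":0},{"tx":0,"ty":0,"tz":0,"wx":0,"wy":0,"wz":0},{"tx":0,"ty":0,"tz":0,"wx":0,"wy":0,"wz":0},{"tx":0,"ty":0,"tz":0,"wx":0,"wy":0,"wz":0}], gripper=0, force=25)

```text
time_s: 30.5
ee_pos: [560.8, -372.7, 14.5]
ee_rot: [179.9, 0.0, 91.0]
force: [-0.2, -0.9, 2.3]
gripper_width: 43.5
gripper_force: 25.0
```

Call:
move_arm(plan=[{"tx":0,"ty":0,"tz":-1,"wx":0,"wy":0,"wz":0},{"tx":0,"ty":0,"tz":-2,"wx":0,"wy":0,"wz":0},{"tx":0,"ty":0,"tz":-3,"wx":0,"wy":0,"wz":0},{"tx":0,"ty":0,"tz":-4,"wx":0,"wy":0,"wz":0},{"tx":0,"ty":0,"tz":-4,"wx":0,"wy":0,"wz":0},{"tx":0,"ty":0,"tz":-3,"wx":0,"wy":0,"wz":0},{"tx":0,"ty":0,"tz":-2,"wx":0,"wy":0,"wz":0},{"tx":0,"ty":0,"tz":0,"wx":0,"wy":0,"wz":0},{"tx":0,"ty":0,"tz":0,"wx":0,"wy":0,"wz":0}])

```text
time_s: 31.25
ee_pos: [560.3, -372.6, 205.1]
ee_rot: [179.9, 0.1, 91.0]
force: [-0.2, 0.1, -2.2]
gripper_width: 43.2
gripper_force: 25.0
```

Run:
```python
from h import *
go(615,-15,205,91)
```

```text
t 31.25 pos [ 560.3 -372.6  205.1] rot [1.7991e+02 7.0000e-02 9.1030e+01] F [-0.2  0.1 -2.2] w 43.2 gf 25.0
wz tot 0.001 = 1 x 0.0005 ; shift tot [3.566e+01 6.090e+00 1.000e-02] = 10 x [3.566e+00 6.090e-01 1.000e-03]
```

Call:
move_arm(plan=[{"tx":1.8,"ty":0.3,"tz":0,"wx":0,"wy":0,"wz":0},{"tx":3.3,"ty":0.55,"tz":0,"wx":0,"wy":0,"wz":0},{"tx":3.6,"ty":0.6,"tz":0,"wx":0,"wy":0,"wz":0},{"tx":3.6,"ty":0.6,"tz":0,"wx":0,"wy":0,"wz":0},{"tx":3.6,"ty":0.6,"tz":0,"wx":0,"wy":0,"wz":0},{"tx":3.6,"ty":0.6,"tz":0,"wx":0,"wy":0,"wz":0},{"tx":3.6,"ty":0.6,"tz":0,"wx":0,"wy":0,"wz":0},{"tx":3.6,"ty":0.6,"tz":0,"wx":0,"wy":0,"wz":0},{"tx":3.6,"ty":0.6,"tz":0,"wx":0,"wy":0,"wz":0},{"tx":3.0,"ty":0.55,"tz":0,"wx":0,"wy":0,"wz":0},{"tx":2.0,"ty":0.35,"tz":0,"wx":0,"wy":0,"wz":0},{"tx":1.1,"ty":0.15,"tz":0,"wx":0,"wy":0,"wz":0}])

```text
time_s: 32.25
ee_pos: [613.3, -3.8, 201.4]
ee_rot: [-179.7, -0.1, 91.2]
force: [0.4, -0.7, -1.0]
gripper_width: 43.7
gripper_force: 25.0
```

Call:
move_arm(plan=[{"tx":0,"ty":0,"tz":1.5,"wx":0,"wy":0,"wz":0},{"tx":0,"ty":0,"tz":2.5,"wx":0,"wy":0,"wz":0},{"tx":0,"ty":0,"tz":1.8,"wx":0,"wy":0,"wz":0},{"tx":0,"ty":0,"tz":0.8,"wx":0,"wy":0,"wz":0},{"tx":0,"ty":0,"tz":0,"wx":0,"wy":0,"wz":0},{"tx":0,"ty":0,"tz":0,"wx":0,"wy":0,"wz":0},{"tx":0,"ty":0,"tz":0,"wx":0,"wy":0,"wz":0}])

```text
time_s: 32.83
ee_pos: [615.4, -7.7, 138.9]
ee_rot: [179.9, 0.0, 91.0]
force: [0.5, 0.5, -0.7]
gripper_width: 43.7
gripper_force: 25.0
```

Run:
```python
from h import *
go(614.8,-8,121,91)
```

```text
t 32.83 pos [615.4  -7.7 138.9] rot [1.7991e+02 1.0000e-02 9.1010e+01] F [ 0.5  0.5 -0.7] w 43.7 gf 25.0
wz tot 0.000 = 1 x 0.0002 ; shift tot [-0.03 -0.06  1.79] = 1 x [-0.032 -0.057  1.786]
```

Call:
move_arm(plan=[{"tx":0,"ty":-0.06,"tz":0.8,"wx":0,"wy":0,"wz":0},{"tx":0,"ty":0,"tz":0.5,"wx":0,"wy":0,"wz":0},{"tx":0,"ty":0,"tz":0.2,"wx":0,"wy":0,"wz":0},{"tx":0,"ty":0,"tz":0.2,"wx":0,"wy":0,"wz":0},{"tx":0,"ty":0,"tz":0,"wx":0,"wy":0,"wz":0},{"tx":0,"ty":0,"tz":0,"wx":0,"wy":0,"wz":0}])

```text
time_s: 33.33
ee_pos: [614.2, -7.5, 121.0]
ee_rot: [180.0, 0.0, 91.0]
force: [0.3, -0.0, -1.3]
gripper_width: 43.7
gripper_force: 25.0
```

Call:
move_arm(plan=[{"tx":0,"ty":0,"tz":0.1,"wx":0,"wy":0,"wz":0},{"tx":0,"ty":0,"tz":0,"wx":0,"wy":0,"wz":0},{"tx":0,"ty":0,"tz":0,"wx":0,"wy":0,"wz":0}])

```text
time_s: 33.58
ee_pos: [614.4, -7.5, 120.5]
ee_rot: [179.9, 0.0, 91.0]
force: [-0.9, 0.5, 2.3]
gripper_width: 43.7
gripper_force: 25.0
```

The pot is on the rail. Releasing and going to the box.

Call:
move_arm(plan=[{"tx":0,"ty":0,"tz":0,"wx":0,"wy":0,"wz":0},{"tx":0,"ty":0,"tz":0,"wx":0,"wy":0,"wz":0},{"tx":0,"ty":0,"tz":0,"wx":0,"wy":0,"wz":0},{"tx":0,"ty":0,"tz":0,"wx":0,"wy":0,"wz":0},{"tx":0,"ty":0,"tz":-1,"wx":0,"wy":0,"wz":0},{"tx":0,"ty":0,"tz":-3,"wx":0,"wy":0,"wz":0},{"tx":0,"ty":0,"tz":-4,"wx":0,"wy":0,"wz":0},{"tx":0,"ty":0,"tz":-4,"wx":0,"wy":0,"wz":0},{"tx":0,"ty":0,"tz":-1,"wx":0,"wy":0,"wz":0},{"tx":0,"ty":0,"tz":0,"wx":0,"wy":0,"wz":0}], gripper=7)

```text
time_s: 34.42
ee_pos: [616.2, -7.5, 255.1]
ee_rot: [179.4, 0.0, 91.0]
force: [0.7, 0.8, -0.4]
gripper_width: 70.0
gripper_force: 0.0
```

Run:
```python
from h import *
go(353,-383,255,58)
```

```text
t 34.42 pos [616.2  -7.5 255.1] rot [1.7944e+02 3.0000e-02 9.1030e+01] F [ 0.7  0.8 -0.4] w 70.0 gf 0.0
wz tot 0.577 = 5 x 0.1153 ; shift tot [-4.579e+01 -2.430e+00  1.000e-02] = 12 x [-3.816e+00 -2.020e-01  1.000e-03]
```

Call:
move_arm(plan=[{"tx":0,"ty":0,"tz":0,"wx":0,"wy":0,"wz":0.115},{"tx":0,"ty":0,"tz":0,"wx":0,"wy":0,"wz":0.115},{"tx":0,"ty":0,"tz":0,"wx":0,"wy":0,"wz":0.115},{"tx":0,"ty":0,"tz":0,"wx":0,"wy":0,"wz":0.115},{"tx":0,"ty":0,"tz":0,"wx":0,"wy":0,"wz":0.115},{"tx":-2,"ty":-0.1,"tz":0,"wx":0,"wy":0,"wz":0},{"tx":-3.8,"ty":-0.2,"tz":0,"wx":0,"wy":0,"wz":0},{"tx":-3.8,"ty":-0.2,"tz":0,"wx":0,"wy":0,"wz":0},{"tx":-3.8,"ty":-0.2,"tz":0,"wx":0,"wy":0,"wz":0},{"tx":-3.8,"ty":-0.2,"tz":0,"wx":0,"wy":0,"wz":0},{"tx":-3.8,"ty":-0.2,"tz":0,"wx":0,"wy":0,"wz":0}])

```text
time_s: 35.33
ee_pos: [491.6, -180.6, 248.1]
ee_rot: [-179.8, 0.0, 58.1]
force: [-0.2, -1.3, 0.0]
gripper_width: 69.9
gripper_force: 0.0
```

Call:
move_arm(plan=[{"tx":-3.8,"ty":-0.2,"tz":0,"wx":0,"wy":0,"wz":0},{"tx":-3.8,"ty":-0.2,"tz":0,"wx":0,"wy":0,"wz":0},{"tx":-3.8,"ty":-0.2,"tz":0,"wx":0,"wy":0,"wz":0},{"tx":-3.8,"ty":-0.2,"tz":0,"wx":0,"wy":0,"wz":0},{"tx":-3.8,"ty":-0.2,"tz":0,"wx":0,"wy":0,"wz":0},{"tx":-3.6,"ty":-0.2,"tz":0,"wx":0,"wy":0,"wz":0},{"tx":-2.0,"ty":-0.2,"tz":0,"wx":0,"wy":0,"wz":0},{"tx":0,"ty":0,"tz":0,"wx":0,"wy":0,"wz":0},{"tx":0,"ty":0,"tz":0,"wx":0,"wy":0,"wz":0},{"tx":0,"ty":0,"tz":0,"wx":0,"wy":0,"wz":0}])

```text
time_s: 36.17
ee_pos: [351.9, -380.3, 248.9]
ee_rot: [-179.9, -0.1, 58.1]
force: [0.3, 0.3, -0.3]
gripper_width: 70.0
gripper_force: 0.0
```

Run:
```python
from h import *
f=save('wrist','w13.png');q=proj(f,(411.5,-290,50));print(q)
lid(f,*q,40)
t=save('top','t13.png')
go(411.5,-290,100,58)
```

```text
[318.59720346  84.72559758]
lid n [303  69  30  32 545] centre [ 410.5 -289.3] size [33.5 33.6] angle 58.2
t 36.27 pos [ 352.4 -380.1  249.5] rot [-1.7995e+02 -4.0000e-02  5.8180e+01] F [-0.4  0.2  0.3] w 70.2 gf 0.0
wz tot 0.003 = 1 x 0.0031 ; shift tot [10.77  0.23 14.95] = 5 x [2.155 0.046 2.989]
```

Call:
move_arm(plan=[{"tx":3,"ty":0.05,"tz":1,"wx":0,"wy":0,"wz":0},{"tx":4,"ty":0.05,"tz":1,"wx":0,"wy":0,"wz":0},{"tx":2.75,"ty":0.05,"tz":2,"wx":0,"wy":0,"wz":0},{"tx":1,"ty":0,"tz":3,"wx":0,"wy":0,"wz":0},{"tx":0,"ty":0,"tz":4,"wx":0,"wy":0,"wz":0},{"tx":0,"ty":0,"tz":4,"wx":0,"wy":0,"wz":0},{"tx":0,"ty":0,"tz":2,"wx":0,"wy":0,"wz":0},{"tx":0,"ty":0,"tz":0,"wx":0,"wy":0,"wz":0},{"tx":0,"ty":0,"tz":0,"wx":0,"wy":0,"wz":0}])

```text
time_s: 37.02
ee_pos: [410.2, -289.8, 79.6]
ee_rot: [-179.9, -0.0, 58.2]
force: [0.8, -0.1, -0.1]
gripper_width: 69.7
gripper_force: 0.0
```

Run:
```python
from h import *
go(410.8,-289.5,14,58)
```

```text
t 37.02 pos [ 410.2 -289.8   79.6] rot [-1.799e+02 -1.000e-02  5.818e+01] F [ 0.8 -0.1 -0.1] w 69.7 gf 0.0
wz tot 0.003 = 1 x 0.0032 ; shift tot [0.05 0.04 6.56] = 2 x [0.027 0.018 3.278]
```

Call:
move_arm(plan=[{"tx":0.05,"ty":0.03,"tz":1.5,"wx":0,"wy":0,"wz":0},{"tx":0,"ty":0,"tz":2,"wx":0,"wy":0,"wz":0},{"tx":0,"ty":0,"tz":2,"wx":0,"wy":0,"wz":0},{"tx":0,"ty":0,"tz":1,"wx":0,"wy":0,"wz":0},{"tx":0,"ty":0,"tz":0,"wx":0,"wy":0,"wz":0},{"tx":0,"ty":0,"tz":0,"wx":0,"wy":0,"wz":0}])

```text
time_s: 37.52
ee_pos: [411.5, -291.1, 16.1]
ee_rot: [179.9, 0.0, 58.1]
force: [-0.2, -1.0, 0.1]
gripper_width: 69.9
gripper_force: 0.0
```

Call:
move_arm(plan=[{"tx":0,"ty":0,"tz":0,"wx":0,"wy":0,"wz":0},{"tx":0,"ty":0,"tz":0,"wx":0,"wy":0,"wz":0},{"tx":0,"ty":0,"tz":0,"wx":0,"wy":0,"wz":0},{"tx":0,"ty":0,"tz":0,"wx":0,"wy":0,"wz":0},{"tx":0,"ty":0,"tz":0,"wx":0,"wy":0,"wz":0},{"tx":0,"ty":0,"tz":0,"wx":0,"wy":0,"wz":0},{"tx":0,"ty":0,"tz":0,"wx":0,"wy":0,"wz":0}], gripper=0, force=25)

```text
time_s: 38.1
ee_pos: [410.8, -290.9, 15.6]
ee_rot: [179.9, 0.0, 58.1]
force: [-0.6, -0.8, 5.4]
gripper_width: 43.9
gripper_force: 25.0
```

Call:
move_arm(plan=[{"tx":0,"ty":0,"tz":-1,"wx":0,"wy":0,"wz":0},{"tx":0,"ty":0,"tz":-2,"wx":0,"wy":0,"wz":0},{"tx":0,"ty":0,"tz":-3,"wx":0,"wy":0,"wz":-0.06},{"tx":0,"ty":0,"tz":-4,"wx":0,"wy":0,"wz":-0.1},{"tx":0,"ty":0,"tz":-4,"wx":0,"wy":0,"wz":-0.1},{"tx":0,"ty":0,"tz":-3,"wx":0,"wy":0,"wz":-0.1},{"tx":0,"ty":0,"tz":-2.5,"wx":0,"wy":0,"wz":-0.1},{"tx":0,"ty":0,"tz":-1.5,"wx":0,"wy":0,"wz":-0.08},{"tx":0,"ty":0,"tz":0,"wx":0,"wy":0,"wz":-0.03},{"tx":0,"ty":0,"tz":0,"wx":0,"wy":0,"wz":0},{"tx":0,"ty":0,"tz":0,"wx":0,"wy":0,"wz":0}])

```text
time_s: 39.02
ee_pos: [410.0, -290.2, 224.9]
ee_rot: [-180.0, -0.0, 90.7]
force: [-0.1, 1.1, -1.4]
gripper_width: 44.0
gripper_force: 25.0
```

Run:
```python
from h import *
go(613.2,86,225,91)
```

```text
t 39.02 pos [ 410.  -290.2  224.9] rot [-1.7997e+02 -2.0000e-02  9.0690e+01] F [-0.1  1.1 -1.4] w 44.0 gf 25.0
wz tot -0.005 = 1 x -0.0054 ; shift tot [ 3.726e+01  2.097e+01 -1.000e-02] = 11 x [ 3.388e+00  1.907e+00 -1.000e-03]
```

Call:
move_arm(plan=[{"tx":1.6,"ty":0.9,"tz":0,"wx":0,"wy":0,"wz":-0.005},{"tx":3.4,"ty":1.9,"tz":0,"wx":0,"wy":0,"wz":0},{"tx":3.4,"ty":1.9,"tz":0,"wx":0,"wy":0,"wz":0},{"tx":3.4,"ty":1.9,"tz":0,"wx":0,"wy":0,"wz":0},{"tx":3.4,"ty":1.9,"tz":0,"wx":0,"wy":0,"wz":0},{"tx":3.4,"ty":1.9,"tz":0,"wx":0,"wy":0,"wz":0},{"tx":3.4,"ty":1.9,"tz":0,"wx":0,"wy":0,"wz":0},{"tx":3.4,"ty":1.9,"tz":0,"wx":0,"wy":0,"wz":0},{"tx":3.4,"ty":1.9,"tz":0,"wx":0,"wy":0,"wz":0},{"tx":3.4,"ty":1.9,"tz":0,"wx":0,"wy":0,"wz":0},{"tx":3.0,"ty":1.8,"tz":0,"wx":0,"wy":0,"wz":0},{"tx":2.06,"ty":1.17,"tz":0,"wx":0,"wy":0,"wz":0}])

```text
time_s: 40.02
ee_pos: [614.1, 88.8, 223.4]
ee_rot: [-179.9, -0.0, 91.1]
force: [1.0, -0.0, -1.0]
gripper_width: 43.9
gripper_force: 25.0
```

Call:
move_arm(plan=[{"tx":0,"ty":0,"tz":0,"wx":0,"wy":0,"wz":0},{"tx":0,"ty":0,"tz":1.5,"wx":0,"wy":0,"wz":0},{"tx":0,"ty":0,"tz":2.5,"wx":0,"wy":0,"wz":0},{"tx":0,"ty":0,"tz":2.5,"wx":0,"wy":0,"wz":0},{"tx":0,"ty":0,"tz":1.5,"wx":0,"wy":0,"wz":0},{"tx":0,"ty":0,"tz":0.5,"wx":0,"wy":0,"wz":0},{"tx":0,"ty":0,"tz":0,"wx":0,"wy":0,"wz":0},{"tx":0,"ty":0,"tz":0,"wx":0,"wy":0,"wz":0},{"tx":0,"ty":0,"tz":0,"wx":0,"wy":0,"wz":0}])

```text
time_s: 40.77
ee_pos: [614.3, 85.5, 141.2]
ee_rot: [179.9, -0.0, 91.0]
force: [-0.7, 0.3, -0.6]
gripper_width: 44.0
gripper_force: 25.0
```

Run:
```python
from h import *
go(613.3,84,122,91)
```

```text
t 40.77 pos [614.3  85.5 141.2] rot [179.87  -0.    91.01] F [-0.7  0.3 -0.6] w 44.0 gf 25.0
wz tot 0.000 = 1 x 0.0001 ; shift tot [-0.15 -0.1   1.92] = 1 x [-0.148 -0.103  1.922]
```

Call:
move_arm(plan=[{"tx":0,"ty":-0.1,"tz":0.9,"wx":0,"wy":0,"wz":0},{"tx":0,"ty":0,"tz":0.5,"wx":0,"wy":0,"wz":0},{"tx":0,"ty":0,"tz":0.2,"wx":0,"wy":0,"wz":0},{"tx":0,"ty":0,"tz":0.2,"wx":0,"wy":0,"wz":0},{"tx":0,"ty":0,"tz":0.1,"wx":0,"wy":0,"wz":0},{"tx":0,"ty":0,"tz":0,"wx":0,"wy":0,"wz":0},{"tx":0,"ty":0,"tz":0,"wx":0,"wy":0,"wz":0}])

```text
time_s: 41.35
ee_pos: [612.4, 85.7, 121.6]
ee_rot: [180.0, 0.0, 91.0]
force: [-1.2, -0.3, 3.5]
gripper_width: 44.0
gripper_force: 25.0
```

Call:
move_arm(plan=[{"tx":0,"ty":0,"tz":0.07,"wx":0,"wy":0,"wz":0},{"tx":0,"ty":0,"tz":0,"wx":0,"wy":0,"wz":0},{"tx":0,"ty":0,"tz":0,"wx":0,"wy":0,"wz":0}])

```text
time_s: 41.6
ee_pos: [612.4, 85.6, 121.6]
ee_rot: [180.0, 0.0, 91.0]
force: [-2.7, -0.6, 7.5]
gripper_width: 43.9
gripper_force: 25.0
```

Call:
move_arm(plan=[{"tx":0,"ty":0,"tz":-0.06,"wx":0,"wy":0,"wz":0},{"tx":0,"ty":0,"tz":0,"wx":0,"wy":0,"wz":0}])

```text
time_s: 41.77
ee_pos: [612.4, 85.7, 121.6]
ee_rot: [180.0, 0.0, 91.0]
force: [-3.2, -1.4, 6.0]
gripper_width: 44.2
gripper_force: 25.0
```

Call:
move_arm(plan=[{"tx":0,"ty":0,"tz":0,"wx":0,"wy":0,"wz":0},{"tx":0,"ty":0,"tz":0,"wx":0,"wy":0,"wz":0},{"tx":0,"ty":0,"tz":0,"wx":0,"wy":0,"wz":0},{"tx":0,"ty":0,"tz":0,"wx":0,"wy":0,"wz":0},{"tx":0,"ty":0,"tz":-1,"wx":0,"wy":0,"wz":0},{"tx":0,"ty":0,"tz":-3,"wx":0,"wy":0,"wz":0},{"tx":0,"ty":0,"tz":-4,"wx":0,"wy":0,"wz":0},{"tx":0,"ty":0,"tz":-4,"wx":0,"wy":0,"wz":0},{"tx":0,"ty":-2,"tz":-2,"wx":0,"wy":0,"wz":0}], gripper=7)

```text
time_s: 42.52
ee_pos: [596.7, 85.6, 266.2]
ee_rot: [179.4, -0.1, 91.0]
force: [0.4, 0.7, 0.8]
gripper_width: 70.1
gripper_force: 0.0
```

Call:
move_arm(plan=[{"tx":-2,"ty":-4,"tz":0,"wx":0,"wy":0,"wz":0},{"tx":-2,"ty":-3.6,"tz":0,"wx":0,"wy":0,"wz":0},{"tx":-2,"ty":-3.6,"tz":0,"wx":0,"wy":0,"wz":0},{"tx":-2,"ty":-3.6,"tz":0,"wx":0,"wy":0,"wz":0},{"tx":-2,"ty":-3.6,"tz":0,"wx":0,"wy":0,"wz":0},{"tx":-2,"ty":-2,"tz":0,"wx":0,"wy":0,"wz":0},{"tx":-2,"ty":0,"tz":0,"wx":0,"wy":0,"wz":0},{"tx":0,"ty":0,"tz":0,"wx":0,"wy":0,"wz":0},{"tx":0,"ty":0,"tz":0,"wx":0,"wy":0,"wz":0}])

```text
time_s: 43.27
ee_pos: [394.0, -57.2, 261.7]
ee_rot: [179.9, -0.0, 90.9]
force: [-0.4, 0.8, -0.8]
gripper_width: 69.7
gripper_force: 0.0
```

Run:
```python
from h import *
s=save('side','s14.png');t=save('top','t14.png')
st=env.state();print(st['time_s'],st['ee_pos'],st['force'])
H=lambda f:cv2.cvtColor(f['color'],cv2.COLOR_RGB2HSV)
P={'pinL':(611.7,176.5,142),'pinR':(616.6,-103,142),'pot':(614.5,-7.5,156),'box':(613,85.5,156)}
for n,p in P.items():
  for f,nm in((s,'side'),(t,'top')):
    u,v=proj(f,p);h=H(f);a=f['color'].astype(int)
    if 'pin' in n: m=(h[...,1]<70)&(h[...,2]>90)
    elif n=='pot': m=a.max(2)<140
    else: m=(a[...,0]>190)&(a[...,2]>105)&(a[...,0]-a[...,2]<95)
    k=np.zeros(m.shape,np.uint8);r=14;k[int(v)-r:int(v)+r+8,int(u)-r:int(u)+r]=1
    N,l,S,c=cv2.connectedComponentsWithStats(m.astype(np.uint8)*k);i=1+np.argmax(S[1:,4]) if N>1 else 0
    print(n,nm,'exp',round(u,1),round(v,1),'bbox',S[i],c[i].round(1))
```

```text
43.3667 [394.31898195 -56.40656179 261.15179197] [-0.92722947  0.1211106   0.39640577]
pinL side exp 242.1 199.5 bbox [238 198  11  15 111] [242.9 205.6]
pinL top exp 259.3 170.5 bbox [256 168  10  10  79] [260.4 172.8]
pinR side exp 318.9 148.5 bbox [315 147   9  14  85] [318.8 154.3]
pinR top exp 364.1 169.6 bbox [358 167  10  11  74] [362.8 172. ]
pot side exp 294.7 160.4 bbox [280 146  28  36 583] [295.5 164.1]
pot top exp 328.3 168.7 bbox [314 161  28  29 612] [326.1 177. ]
box side exp 268.9 177.3 bbox [261 176   3   3   5] [262.2 177.2]
box top exp 292.9 168.9 bbox [288 171   4   4   4] [289.5 172.5]
```

The pins check out. I'll verify the pieces by differencing against the pre-placement side image.

Run:
```python
from h import *
s=np.load('pics/s14.npz');a=np.load('pics/s10.npz')
d=(np.abs(s['color'].astype(int)-a['color'].astype(int)).max(2)>40).astype(np.uint8);
k=np.zeros_like(d);k[130:230,235:325]=1
N,l,S,c=cv2.connectedComponentsWithStats(d*k)
for i in range(1,N):
  if S[i,4]>40: print(S[i],c[i].round(1))
for n,p in(('pot',(614.5,-7.5)),('box',(613,85.5))):
  q=[proj(s,(p[0]+22*np.cos(b),p[1]+22*np.sin(b),z)) for z in(106,156) for b in np.arange(0,6.3,.2)]
  print(n,'exp',np.min(q,0).round(1),np.max(q,0).round(1))
# average brown-ness column profiles
g=s['color'].astype(int).max(2)
for r in range(154,204,4): print(r,g[r,250:316:3].tolist())
print('pins same?',env.state()['gripper_width'])
```

```text
[257 156  47  44 893] [281.8 178.4]
[235 198  11  14  72] [238.2 202.9]
[239 203  16  15 102] [247.6 209.8]
pot exp [286.4 155.4] [303.6 180.1]
box exp [260.2 171.8] [279.  197.6]
154 [223, 227, 234, 69, 128, 130, 172, 190, 188, 177, 156, 125, 103, 102, 82, 121, 121, 139, 199, 216, 216, 166]
158 [225, 220, 118, 122, 78, 126, 129, 123, 105, 93, 96, 117, 120, 123, 121, 120, 128, 160, 102, 99, 203, 194]
162 [218, 218, 228, 72, 59, 82, 125, 118, 116, 224, 227, 223, 230, 125, 122, 120, 128, 132, 137, 186, 188, 118]
166 [222, 135, 240, 127, 130, 60, 70, 68, 165, 221, 222, 231, 238, 74, 71, 73, 75, 89, 255, 251, 255, 249]
170 [233, 230, 225, 228, 121, 120, 120, 215, 226, 231, 230, 214, 229, 61, 67, 75, 72, 66, 252, 247, 251, 139]
174 [234, 221, 218, 221, 226, 214, 218, 196, 211, 216, 221, 223, 254, 57, 75, 75, 72, 66, 255, 148, 133, 130]
178 [217, 223, 225, 197, 253, 147, 124, 116, 250, 170, 141, 155, 145, 125, 67, 71, 66, 94, 139, 137, 134, 119]
182 [221, 220, 231, 105, 106, 198, 251, 178, 137, 95, 103, 144, 149, 149, 150, 139, 137, 136, 139, 128, 139, 139]
186 [227, 232, 224, 107, 62, 108, 110, 109, 93, 58, 103, 145, 150, 149, 138, 138, 137, 143, 74, 76, 71, 73]
190 [225, 221, 217, 129, 70, 61, 105, 111, 63, 68, 102, 232, 143, 140, 139, 142, 73, 77, 71, 71, 71, 69]
194 [217, 225, 228, 160, 105, 104, 105, 106, 104, 100, 147, 146, 142, 143, 79, 75, 71, 70, 70, 67, 66, 120]
198 [225, 158, 155, 147, 148, 148, 126, 105, 142, 145, 144, 144, 139, 72, 71, 70, 70, 69, 66, 122, 130, 66]
202 [141, 150, 144, 149, 152, 157, 146, 145, 146, 145, 141, 70, 71, 67, 69, 69, 66, 63, 126, 70, 57, 184]
pins same? 69.83534528804397
```

Both silhouettes match upright pieces at the expected places: pot at columns 287–303, rows 156–180, and box at columns 258–280, rows 172–199. Handing in.

```bash
python3 -c "
from workcell import env
print(env.job_done())"
```

```text
the job is handed in; nothing more can be done
None
```

The job is handed in at about 43 s of the 208 s limit: the rail is in both forks, a headed pin is fully home in each, and the pot and box stand upright on the rail (the drum was absent), but no verdict came back.

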